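# Hold a power resistor over its clamped heat sink, ready for the thermal pad

### The job

Set the black heat sink, fins down as it lies, between the fixture's four pins, its length running from fixed stop to sliding jaw; let go and push the jaw home so that it holds the sink against the stop. Then bring the pale gold power resistor over the standing capacitors and hold it flange down, centred and lengthwise, about 1 cm above the sink's flat face, never touching it, so that I can slip the thermal pad between. Finish while still holding it there, motionless; leave the two capacitors and the tape as they are.

Things in the scene. Friction and masses are not known exactly. Their poses are not given: they have to be found in the camera images.
- sink_center (a point): Centre of the loose black finned heat sink: 40 (x) x 50 (y) x 26 mm, 60 g. It lies fins down, so its own z axis points down; the 4 mm base with the flat face is on top, 13 mm above this point. Grasp it across the 40 mm (fin ends), in the upper two thirds of its height: pins in the fixture take 6 mm at its foot. Starts on the bench left of the fixture, length within 0.5 rad of world y.
- nest (a point): Top of the fixture's aluminium base plate, midway between its four domed locating pins; the clamped sink's centre stands 13 mm above, its flat face 26 mm above. Axes: x across, y from fixed stop to jaw, z up; turned up to 0.3 rad from the world. Plate 104 x 150 mm, fixed, top 8 mm above the bench. Pins 6 mm thick, 6 mm high, at x +-24.5, y +-17 mm: 43 mm free across for the 40 mm sink.
- stop_face (a point): Middle of the foot of the fixed end stop's face, at y = -25 mm in the axes of the nest, which it shares. The stop is a dark steel block 60 mm wide and 14 mm thick that rises 24 mm above the plate: 2 mm less than the seated sink. The sink's end goes against it.
- jaw (a joint): Travel (m) of the sliding jaw towards the fixed stop (the nest's -y) on a rail with 2.5 N of friction; it stays where it is left. Its clamping face, 24 mm high, stands at y = 43 mm minus this value in the axes of the nest. Starts open, at 0 to 0.008; 0.018 = closed on the sink with the sink against the stop; 0.024 = end of travel, reached only when empty.
- thumb_plate (a point): Middle of the outer (+y) face of the jaw's red upright thumb plate, 40 mm wide (x), 6 mm thick; its top is 15 mm above this point and 57 mm above the bench. It lies 27 mm behind the clamping face and moves with the jaw; axes as the nest. Push it along -y from behind, where only the rail stands 6 mm above the base plate.
- resistor_center (a point): Centre of the loose pale gold aluminium-clad power resistor, 35 g, 16 mm high, flange down, z up: flange 28 (x) x 50 (y) x 3 mm below, ribbed body 18 x 40 mm above it, lead pins at both ends (66 mm over all). Grasp the body across its 18 mm, above the flange. The underside is 8 mm below this point. Both ends are alike. Starts on the right-hand bench, length within 0.6 rad of world y.
- motor_capacitor_center (a point): Centre of the loose white oval capacitor, 28 x 46 x 91 mm, standing near the edge of the left-hand bench, between the resistor and the fixture. Leave it alone.
- capacitor_can_center (a point): Centre of the loose blue round capacitor, 35 mm in diameter, 62 mm high, standing near the edge of the left-hand bench, between the resistor and the fixture. Leave it alone.
- electrical_tape: Underside centre of a loose roll of black tape, 55 mm across, 19 mm high, lying on the right-hand bench. Leave it alone.
Mind the look-alikes: they are no part of the job. What is shaped like the part that bears capacitor_can_center but green or red is not meant.

How it is judged:
On the way, in this order (a step that is already met when the one before it is completed fails the run):
1. the heat sink lies fins down on the plate between the pins, let go (x of sink_center in the frame of nest between -0.003 and 0.003 m and z of sink_center in the frame of nest between 0.01 and 0.0155 m and angle between the z axis of sink_center and the z axis of nest, either way round below 0.06 rad and angle between sink_center's own z axis and vertical above 2.5 rad and contact force between heat_sink and the fingers below 0.1 N and y of sink_center in the frame of nest between -0.002 and 0.018 m and angle between the y axis of sink_center and the y axis of nest, either way round below 0.2 rad), for 0.2 s.
2. the jaw is home and holds the sink against the fixed stop (x of sink_center in the frame of nest between -0.003 and 0.003 m and z of sink_center in the frame of nest between 0.01 and 0.0155 m and angle between the z axis of sink_center and the z axis of nest, either way round below 0.06 rad and angle between sink_center's own z axis and vertical above 2.5 rad and contact force between heat_sink and the fingers below 0.1 N and y of sink_center in the frame of nest between -0.0025 and 0.0025 m and value of joint jaw between 0.016 and 0.0205 m and angle between the y axis of sink_center and the y axis of nest, either way round below 0.07 rad), for 0.2 s.
3. the resistor hovers, aligned, above the sink (horizontal distance between resistor_center and sink_center below 0.005 m and height (world z) of resistor_center between 0.046 and 0.06 m and angle between the y axis of resistor_center and the y axis of sink_center, either way round below 0.12 rad and angle between resistor_center's own z axis and vertical below 0.12 rad and contact force between resistor and the fingers above 0.5 N and linear speed of resistor below 0.02 m/s and contact force between resistor and heat_sink below 0.05 N and contact force between resistor and fixture below 0.05 N), for 0.3 s.
At the end, for the whole second after the job is handed in: Fingers alone hold the resistor still, level, centred within 5 mm and lengthwise (0.12 rad) over the heat sink, 4 to 18 mm above its face, touching nothing. The sink sits flat in the nest, within 3 mm, jaw closed on it (16 to 20.5 mm). Capacitors upright; they and the tape moved under 15 mm (all of step 2 and all of step 3 and not (distance of any of motor_capacitor_center, capacitor_can_center, electrical_tape from where it was at the start of the episode above 0.015 m or angle between any of motor_capacitor_center, capacitor_can_center's own z axis and vertical above 0.3 rad)); the arm keeps its last pose, push and grip.
It fails at once if the standing capacitors or the roll of tape are shifted more than 15 mm or knocked over (distance of any of motor_capacitor_center, capacitor_can_center, electrical_tape from where it was at the start of the episode above 0.015 m or angle between any of motor_capacitor_center, capacitor_can_center's own z axis and vertical above 0.3 rad).
It fails at once if the resistor touches the heat sink (contact force between resistor and heat_sink above 0.1 N).
It also fails if it takes over 72 s, if anything falls off the work surface, if the arm or the gripper's body presses on something with over 40 N, if the wrist force passes 120 N, or if a joint passes its speed limit or range.

### The arm

A 7-joint arm with a two-finger parallel gripper is mounted at the origin on a cart in front of the work surface, level with it; the furniture and walls round the work are solid. World frame = base frame: x ahead of the robot, y to its left, z up, the work surface at z = 0. Lengths are in m, angles in rad, forces in N, time in s.
With the tool pointing down it reaches from about 0.4 to 0.85 m from the base axis. Payload 4.5 kg.
Tool frame: the origin (TCP) lies midway between the tips of the shut fingers; the grasp point (between the pads) lies 19 mm behind it; z points along the fingers, y is the line along which they close (so a half turn about z gives the same grasp; the last joint's range is limited). The gripper opens to 88 mm and grips with 3 to 60 N. Pads are 18 mm wide; open, the fingers measure 123 mm over their backs; the gripper's body (75 mm by 187 mm) begins 45 mm behind the grasp point.
Start: joints at [-1.193, 0.689, -0.195, 1.565, 0.157, 0.902, -0.215], TCP at [0.211, 0.588, 0.239] pointing down, gripper open.
Joint ranges: [-3.01, 3.01], [-0.46, 2.08], [-1.47, 1.51], [0.13, 2.56], [-1, 4.14], [0.04, 2.09], [-2.66, 2.66]. Speed limits (rad/s): [2.57, 2.57, 3.14, 3.14, 3.14, 3.14, 3.14].

### API

Orientations are given as a unit quaternion [x, y, z, w].
In Python, from plant import get_state, viewer, workorder gives the robot as it stands. The module is installed in compiled form; this text tells all that it offers.
- The arm moves only by the tool step_arm, never from a script. Its argument "motion" is a list of rows, each an object of numbers: "wx", "wy", "wz": the turn, a rotation vector about the tool's x, y, z each as a share of 180 degrees, from -1 to 1; "dx", "dy", "dz": the shift along the tool's x, y, z each as a share of 8 cm, from -1 to 1; "claw": the finger opening in mm, from 0 to 88.1. A call has 1 to 8 rows; each row is the pose to reach, as a shift and turn from the pose commanded when the call began, along the tool's axes at that moment, turning the shorter way round; what a row does not reach only later rows make up. A row lasts 1/10 s, in which the tool goes at most 50 mm and 8.59 degrees, less where a joint would pass 70% of its speed; a pose out of reach is approached as far as the arm can. A call with a number of a shift or a turn outside -1 to 1 is refused whole. A call with a gripper value outside its range is refused whole. The fingers move at their own pace and stop on an object; "force" is the grip in N (left out, the last holds). Time passes only in rows, so rows that repeat a pose let the fingers close. It gives the time, the measured TCP pose, the force, the opening and the grip force at its end, in the units of the state.
- get_state(): the state, without advancing time (a new reading comes with each control period).
- viewer.snapshot(name): name is "scene" or "top"; returns (picture, depth): 400x640x3 uint8, red, green, blue; 400x640 float32, m along the optical axis (not along the pixel's ray), 0 where there is no reading.
- viewer.calibration(name): a dict with "vfov" (degrees; the focal length in pixels is half the picture's height over the tangent of half this angle, whatever the lens; pixels are square), "cx", "cy" (the principal point, pixels), "extrinsics" (4x4, takes a point from camera to world coordinates). Camera axes: x right, y down, z forward; pixel columns grow to the right and rows downward; lengths in m; the calibration is good to about 2 mm. A picture is of the moment at which its call begins. calibration takes no time and is no camera call.
- workorder.finish_job(): hands the job in; it is judged then, once.
The state is a dict: "clock": time; "q": joint angles; "qd": joint speeds; "joint_torque": joint torques, N m; "tool_pos": TCP position; "eef_rot": TCP orientation; "contact_force": force on the tool from outside, world axes, zero at the start; "moment": the same for the moment, N m; "opening": opening from 0.0 (shut) to 1.0 (fully open); "finger_force": force on a finger pad.
Only numpy, scipy, OpenCV 4.12 (cv2) and the standard library are available. Lean on these libraries where they do the work, as an engineer would, in place of code of your own. Each camera call takes 0.05 s, during which the arm holds its last target. There are 200 camera calls.

## Working session

There is one attempt and no reset: what is moved stays moved. The work goes in short steps, Python scripts to look and compute and a tool call to move; the robot and the scene stay as the last step left them, time stands still between calls to the robot, and variables do not carry over. Pictures are saved under pics/ and viewed, at most 10 in all, crops included, and the job is handed in when it is done.

Besides the shell and the picture viewer there is one more tool, called after ">>>" by a JSON object that holds its "api" and its "payload", one argument or row to a line. step_arm: Moves the arm, as the interface text tells. Shift numbers are shares of 8 cm and turn numbers shares of 180 degrees, none past 1 either way. Its arguments: {"type":"object","properties":{"motion":{"type":"array","items":{"type":"object","properties":{"wx":{"type":"number","minimum":-1,"maximum":1},"wy":{"type":"number","minimum":-1,"maximum":1},"wz":{"type":"number","minimum":-1,"maximum":1},"dx":{"type":"number","minimum":-1,"maximum":1},"dy":{"type":"number","minimum":-1,"maximum":1},"dz":{"type":"number","minimum":-1,"maximum":1},"claw":{"type":"number"}}}},"force":{"type":"number"}},"required":["motion"]}

```bash
mkdir -p pics
cat > h.py <<'E'
import numpy as np, cv2
from plant import get_state, viewer, workorder
from scipy.spatial.transform import Rotation as R
def shot(n):
    im,d=viewer.snapshot(n); c=viewer.calibration(n)
    f=200/np.tan(np.radians(c["vfov"])/2)
    v,u=np.mgrid[:400,:640]
    P=np.stack([(u-c["cx"])/f*d,(v-c["cy"])/f*d,d],-1)
    T=np.array(c["extrinsics"]); return im,d,P@T[:3,:3].T+T[:3,3]
def save(n,im,s=1): cv2.imwrite(n,cv2.resize(im[...,::-1],None,fx=s,fy=s,interpolation=cv2.INTER_CUBIC))
E
python3 - <<'E'
from h import *
for n in("scene","top"):
    im,d,P=shot(n); save(f"pics/{n}0.png",im,1.25); np.savez(f"{n}0.npz",im=im,P=P)
    c=viewer.calibration(n); print(np.round(c["extrinsics"],3),c["vfov"],c["cx"],c["cy"])
s=get_state(); print(s)
E
```

```text
[[ 0.738 -0.279  0.614 -0.171]
 [-0.674 -0.293  0.678 -0.654]
 [-0.009 -0.915 -0.404  0.482]
 [ 0.     0.     0.     1.   ]] 43.9417720350963 316.73404145046675 193.35453014137008
[[-1.500e-02 -9.960e-01  9.300e-02  3.510e-01]
 [-1.000e+00  1.400e-02 -2.000e-03  6.900e-02]
 [ 1.000e-03 -9.300e-02 -9.960e-01  1.317e+00]
 [ 0.000e+00  0.000e+00  0.000e+00  1.000e+00]] 45.72798320979819 327.7018278877771 193.1897888464218
{'clock': 0.1, 'q': array([-1.19318734,  0.6898556 , -0.19450536,  1.56622091,  0.15730462,
        0.90252656, -0.21508509]), 'qd': array([-0.00084193, -0.00271944, -0.00035498, -0.00472225,  0.00036649,
        0.00160339, -0.00041558]), 'joint_torque': array([-2.78328036e-03, -5.28497994e+01, -1.27168123e+00, -1.53837812e+01,
       -5.26723545e-02,  1.99272676e-03,  4.59138971e-05]), 'tool_pos': array([0.21053398, 0.58787523, 0.23802275]), 'eef_rot': array([ 1.71019429e-01,  9.85267323e-01, -8.07189715e-04, -6.96164419e-05]), 'contact_force': array([-0.50932971,  0.3167688 , -0.04469305]), 'moment': array([0.003275  , 0.01030459, 0.01467742]), 'finger_force': 0.0, 'opening': 1.0016211696270068}
```

View pics/top0.png

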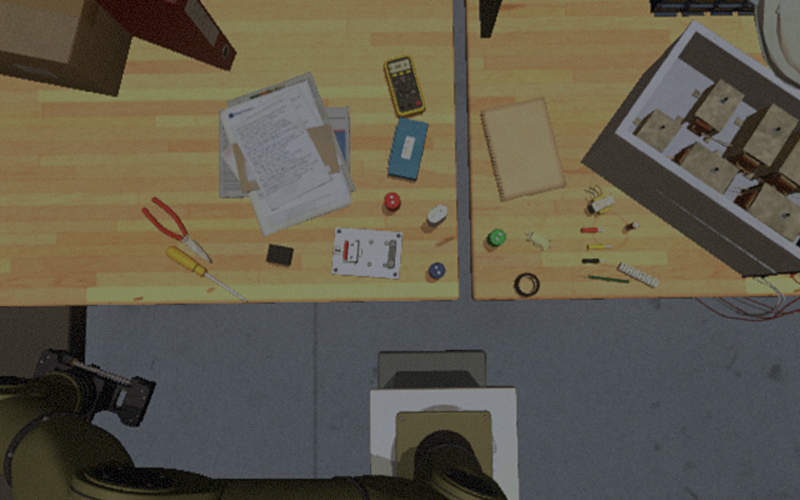

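View pics/scene0.png

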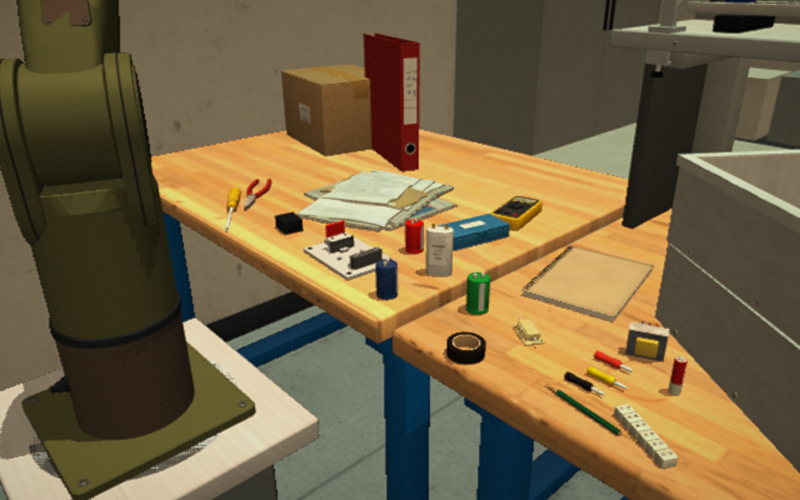

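The top view shows the sink at (279,255), the fixture at (367,253) with its red thumb plate on the left (+y) and the stop on the right, and the resistor at (538,241). The blue can is at (437,270), the white capacitor at (437,214) and the tape at (527,284). Look-alikes for the sink are the tape and the black probe (590,261). For the resistor they are the terminal strip (637,275) and the white/gold part (600,205). The green and red cans are decoys. I'll check the choice in a close crop.

Run:
```python
from h import *
z=np.load("top0.npz"); im,P=z["im"],z["P"]
a=im[170:236,205:335]; b=im[170:236,335:465]
save("pics/c1.png",np.vstack([a,b]),4.5)
def comp(mask,name):
    n,l,st,ce=cv2.connectedComponentsWithStats(mask.astype(np.uint8))
    for i in range(1,n):
        if st[i,4]>12:
            m=l==i; p=P[m]; r=cv2.minAreaRect(p[:,:2].astype(np.float32)); print(name,st[i],p.mean(0).round(4),"med z",np.median(p[:,2]).round(4),np.round(r[0],4),np.round(r[1],4),round(r[2],1))
Z=P[...,2]; roi=np.zeros(Z.shape,bool); roi[150:240,205:465]=1
print("table z",np.median(Z[200:206,240:258]),np.median(Z[200:210,445:455]))
comp(roi&(Z>.006),"h>6")
comp(roi&(Z>.018),"h>18")
```

```text
table z 0.00019444495545606344 0.000654395010407316
h>6 [ 205  150   80   40 2079] [0.5541 0.311  0.0356] med z 0.0289 [0.5115 0.2177] [0.4009 0.1757] 66.6
h>6 [399 150  47  10 247] [ 0.5811 -0.1803  0.0163] med z 0.0111 [ 0.5012 -0.0753] [0.0761 0.4084] 35.6
h>6 [307 154  14  17 167] [0.5565 0.103  0.0506] med z 0.0552 [0.5586 0.1059] [0.0394 0.0375] 65.3
h>6 [341 164  18  18 213] [0.521  0.0083 0.0779] med z 0.0807 [0.4521 0.041 ] [0.0378 0.2055] 64.3
h>6 [ 265  182   57   41 1643] [0.4489 0.161  0.0197] med z 0.0097 [0.4301 0.1496] [0.176  0.1417] 84.7
h>6 [389 183  17  17 176] [ 0.4722 -0.1163  0.0725] med z 0.0556 [ 0.4104 -0.0401] [0.0389 0.2442] 37.6
h>6 [421 185  20  15 139] [ 0.472  -0.2166  0.0235] med z 0.0146 [ 0.4269 -0.0814] [0.0463 0.3326] 18.8
h>6 [212 195  23  18 294] [0.4465 0.3497 0.0336] med z 0.0254 [0.4135 0.2232] [0.3307 0.0421] 75.4
h>6 [343 210  13  14 144] [0.406  0.01   0.0636] med z 0.0562 [0.3845 0.0322] [0.032  0.0984] 43.7
h>6 [411 217  21  21 206] [ 0.3741 -0.1865  0.0302] med z 0.018 [ 0.3529 -0.0766] [0.0537 0.2852] 11.3
h>18 [ 205  150   79   36 191
[... 392 characters left out ...]
92  12  19 190] [0.4518 0.1925 0.0437] med z 0.0337 [0.4026 0.1463] [0.1798 0.0485] 41.5
h>18 [310 192   7  23 119] [0.4438 0.1056 0.0317] med z 0.0322 [0.4448 0.1057] [0.0138 0.0595] 85.0
h>18 [212 195  21  18 279] [0.447  0.3516 0.0301] med z 0.0256 [0.4127 0.2204] [0.325  0.0421] 75.4
h>18 [343 210  13  13 140] [0.4064 0.0099 0.065 ] med z 0.0564 [0.3845 0.0322] [0.032  0.0984] 43.7
h>18 [412 218  20  15  65] [ 0.3842 -0.1934  0.0204] med z 0.0201 [ 0.3839 -0.1928] [0.0526 0.03  ] 67.3
h>18 [412 228   7   8  18] [ 0.3627 -0.1576  0.0925] med z 0.02 [ 0.3625 -0.0551] [0.0194 0.2476] 0.7
h>18 [420 233   9   5  16] [ 0.3541 -0.1956  0.02  ] med z 0.0194 [ 0.3544 -0.1949] [0.0086 0.0231] 12.3
```

View pics/c1.png

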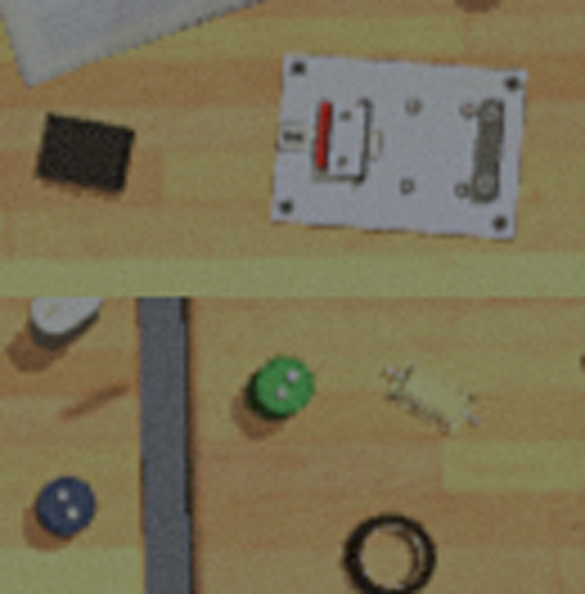

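The crop confirms the choice. The sink is at top-image pixel (223,204), the four pins are centred at about (302,202.5), and the resistor with its lead pins is at about (430,193). Next I'll get precise positions from averaged shots.

```bash
cat >> h.py <<'E'
def avg(n,k=6):
    return np.mean([viewer.snapshot(n)[0].astype(np.float32) for _ in range(k)],0)
def onplane(n,uv,z):
    c=viewer.calibration(n); f=200/np.tan(np.radians(c["vfov"])/2); T=np.array(c["extrinsics"]); uv=np.atleast_2d(uv).astype(float)
    r=np.c_[(uv[:,0]-c["cx"])/f,(uv[:,1]-c["cy"])/f,np.ones(len(uv))]@T[:3,:3].T
    return (T[:3,3]+r*((z-T[2,3])/r[:,2])[:,None])[:,:2]
def proj(n,X):
    c=viewer.calibration(n); f=200/np.tan(np.radians(c["vfov"])/2); T=np.array(c["extrinsics"])
    p=(np.atleast_2d(X)-T[:3,3])@T[:3,:3]; return np.c_[p[:,0]/p[:,2]*f+c["cx"],p[:,1]/p[:,2]*f+c["cy"]]
def warp(n,im,x0,x1,y0,y1,z,mm=.5):
    """orthophoto at height z: row grows with -x, col with -y"""
    xs=np.arange(x1,x0,-mm/1e3); ys=np.arange(y1,y0,-mm/1e3)
    X,Y=np.meshgrid(xs,ys,indexing="ij"); q=proj(n,np.c_[X.ravel(),Y.ravel(),np.full(X.size,z)]).reshape(X.shape+(2,)).astype(np.float32)
    return cv2.remap(im.astype(np.float32),q[...,0],q[...,1],cv2.INTER_CUBIC)
E
python3 - <<'E'
from h import *
t=avg("top"); s=avg("scene"); np.savez("avg0.npz",t=t,s=s)
# orthophotos of fixture at pin-top height from both cams; 0.5mm/px
o=[np.clip(warp(n,i,.385,.505,.04,.22,.014),0,255)*1.2 for n,i in(("top",t),("scene",s))]
# resistor at z=.013, sink z=.026
r=[np.clip(warp(n,i,.40,.50,-.26,-.16,.016),0,255)*1.2 for n,i in(("top",t),("scene",s))]
k=[np.clip(warp(n,i,.38,.48,.27,.37,.026),0,255)*1.2 for n,i in(("top",t),("scene",s))]
A=np.hstack(o); B=np.hstack([r[0],r[1],k[0]]); 
W=max(A.shape[1],B.shape[1]+0); print(A.shape,B.shape)
pad=lambda M:np.pad(M,((0,0),(0,W-M.shape[1]),(0,0)))
save("pics/o1.png",np.clip(np.vstack([pad(A),pad(B)]),0,255).astype(np.uint8),1.1)
E
```

```text
(240, 720, 3) (200, 600, 3)
```

View pics/o1.png

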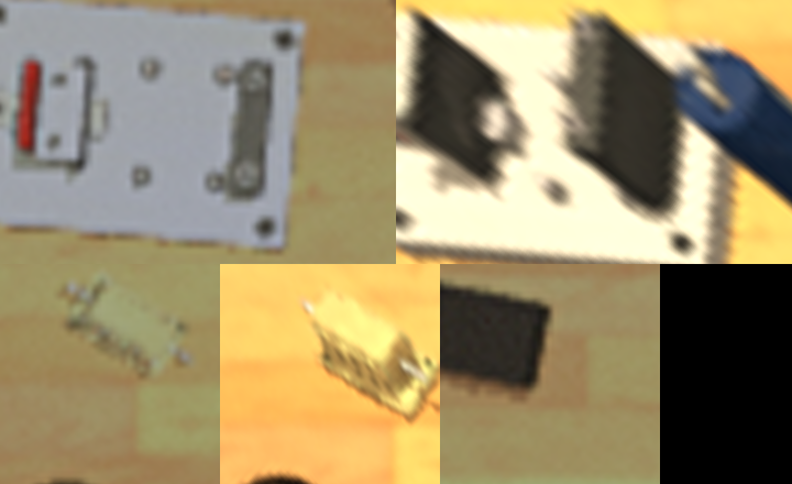

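The orthophotos show the four pins in the top view at (150,68), (141,177), (224,74) and (215,181), plus the fixture screws. They also show the tilted resistor body at about (127,323). I'll fit the numbers next.

Run:
```python
from h import *
z=np.load("avg0.npz"); t,s=z["t"],z["s"]
# plate: whitish mask, top cam
hsv=cv2.cvtColor(t.astype(np.uint8),cv2.COLOR_RGB2HSV)
g=warp("top",t,.37,.52,.03,.24,.008,.25); hs=cv2.cvtColor(np.clip(g,0,255).astype(np.uint8),cv2.COLOR_RGB2HSV)
m=((g[...,2]>g[...,0]*.92)&(hs[...,2]>70)).astype(np.uint8); m=cv2.morphologyEx(m,cv2.MORPH_OPEN,np.ones((9,9)))
n,l,st,ce=cv2.connectedComponentsWithStats(m); i=1+st[1:,4].argmax()
r=cv2.minAreaRect(np.argwhere(l==i)[:,::-1].astype(np.float32))
print("plate c",.52-r[0][1]*.25e-3,.24-r[0][0]*.25e-3,np.array(r[1])*.25,r[2])
# dark blobs on plate: screws+pins via adaptive threshold near guesses
gray=g.mean(-1)
def blob(x,y,h,rad=.008):
    c=np.array([(.24-y)/.25e-3,(.52-x)/.25e-3]).astype(int); k=int(rad/.25e-3)
    w=gray[c[1]-k:c[1]+k+1,c[0]-k:c[0]+k+1]; d=np.clip(np.percentile(w,70)-w-6,0,None); v,u=np.mgrid[-k:k+1,-k:k+1]; d=d*(u*u+v*v<k*k)
    a=(d*u).sum()/d.sum()+c[0]; b=(d*v).sum()/d.sum()+c[1]
    return np.array([.52-b*.25e-3,.24-a*.25e-3])
o=lambda c,r:(.505-r*.4545e-3,.22-c*.4545e-3)
for nme,(c,r_) in dict(p1=(150,68),p2=(141,177),p3=(224,74),p4=(215,181),s1=(284,38),s2=(265,227)).items(): print(nme,o(c,r_),blob(*o(c,r_),0).round(4),blob(*o(c,r_),0,.006).round(4))
for n in("top","scene"):
    P=np.median([shot(n)[2] for _ in range(5)],0).reshape(-1,3)
    for nm,b,zl,zh in(("sink",(.37,.47,.27,.38),.02,.032),("stop",(.40,.49,.085,.122),.027,.037),("res body",(.44,.51,-.26,-.175),.011,.020),("res all",(.44,.51,-.26,-.175),.004,.02),("thumb",(.40,.5,.17,.23),.045,.065)):
        q=P[(P[:,0]>b[0])&(P[:,0]<b[1])&(P[:,1]>b[2])&(P[:,1]<b[3])&(P[:,2]>zl)&(P[:,2]<zh)]
        if len(q)<10: print(n,nm,len(q));continue
        r=cv2.minAreaRect(q[:,:2].astype(np.float32)); e=np.linalg.eigh(np.cov(q[:,:2].T))[1][:,1]
        print(n,nm,len(q),q.mean(0).round(4),"rect",np.round(r[0],4),np.round(r[1],4),round(r[2],1),"yaw",np.arctan(-e[0]/e[1]).round(3))
```

```text
plate c 0.45047212219238286 0.16106275177001952 [149.54350281 103.75244141] 5.1021647453308105
p1 (0.474094, 0.151825) [0.4742 0.1519] [0.474  0.1518]
p2 (0.42455350000000003, 0.15591549999999998) [0.4252 0.1564] [0.4252 0.1563]
p3 (0.471367, 0.118192) [0.471  0.1164] [0.4706 0.1174]
p4 (0.4227355, 0.1222825) [0.4226 0.1201] [0.4226 0.1209]
s1 (0.487729, 0.090922) [0.4877 0.0907] [0.4877 0.091 ]
s2 (0.40182850000000003, 0.09955750000000001) [0.402  0.0996] [0.4021 0.0996]
top sink 272 [0.4472 0.3526 0.0256] rect [0.4477 0.3533] [0.0506 0.0401] 78.9 yaw -0.214
top stop 116 [0.4441 0.1057 0.0319] rect [0.4449 0.1057] [0.0139 0.0598] 85.0 yaw 1.478
top res body 118 [ 0.4733 -0.2187  0.0152] rect [ 0.4737 -0.219 ] [0.0603 0.0212] 58.1 yaw -0.56
top res all 150 [ 0.4731 -0.2175  0.0132] rect [ 0.4706 -0.2131] [0.0698 0.0423] 67.3 yaw -0.568
top thumb 40 [0.4531 0.2037 0.0549] rect [0.4528 0.204 ] [0.006  0.0374] 88.6 yaw 1.509
scene sink 154 [0.4447 0.3476 0.0246] rect [0.4466 0.3511] [0.0502 0.0401] 78.0 yaw -0.139
scene stop 119 [0.442  0.1027 0.0308] rect [0.4444 0.1047] [0.0142 0.0607] 84.0 yaw 1.462
scene res body 170 [ 0.4697 -0.2219  0.015 ] rect [ 0.4731 -0.2189] [0.0614 0.0215] 59.2 yaw -0.495
scene res all 242 [ 0.4679 -0.2231  0.0129] rect [ 0.4711 -0.2198] [0.0649 0.0251] 60.9 yaw -0.451
scene thumb 82 [0.4515 0.2019 0.0511] rect [0.4528 0.2028] [0.007  0.0399] 87.3 yaw 1.477
```

Depth gives good fits:
- **Nest:** about (0.448, 0.137), yaw about -0.089.
- **Sink:** about (0.447, 0.352), yaw about -0.20.
- **Resistor:** about (0.473, -0.219), yaw about -0.54.

I'll set out towards the sink.

>>> {"api": "step_arm", "payload": {
  "motion": [
    {"dx": -1, "dy": -0.45, "wz": 0.45, "claw": 88},
    {"dx": -1, "dy": -0.45, "wz": 0.45},
    {"dx": -1, "dy": -0.45, "wz": 0.45},
    {"dx": -1, "dy": -0.45, "wz": 0.45},
    {"dx": -1, "dy": -0.45, "wz": 0.45},
    {"dx": -1, "dy": -0.45, "wz": 0.45},
    {"dx": -1, "dy": -0.45, "wz": 0.45},
    {"dx": -1, "dy": -0.45, "wz": 0.45}
  ],
  "force": 20
}}

```text
$.motion[0]: bad value
```

```bash
cat > go.py <<'E'
import sys; from h import *
# target x y z yaw of tool y line (rad, equals object's x axis direction)
x,y,z,th=map(float,sys.argv[1:5]); s=get_state(); r=R.from_quat(s["eef_rot"]); M=r.as_matrix()
t=np.array([np.cos(th),np.sin(th),0]); 
if t@M[:,1]<0: t=-t
G=np.c_[np.cross(t,[0,0,-1]),t,[0,0,-1]]
d=M.T@(np.array([x,y,z])-s["tool_pos"]); w=R.from_matrix(M.T@G).as_rotvec()
print("t",round(s["clock"],2),"pos",s["tool_pos"].round(4),"q",s["q"].round(2),"F",s["contact_force"].round(1),"open",round(s["opening"]*88.1,1),"ff",round(s["finger_force"],1))
print("d shares",(d/.08).round(3),"w shares",(w/np.pi).round(4),"deg",np.degrees(w).round(1)); print(M.round(3).tolist())
E
python3 go.py .447 .352 .10 -0.2
```

```text
t 1.2 pos [0.2107 0.5885 0.2387] q [-1.19  0.69 -0.19  1.57  0.16  0.9  -0.22] F [ 0.9 -0.2 -1.1] open 88.0 ff 0.0
d shares [-3.778 -1.787  1.734] w shares [ 0.     -0.      0.4542] deg [ 0.  -0.  81.8]
[[-0.941, 0.337, 0.0], [0.337, 0.941, 0.0], [-0.0, 0.0, -1.0]]
```

>>> {"api": "step_arm", "payload": {
  "motion": [
    {"dx": -1.0, "dy": -0.45, "dz": 0.0, "wx": 0.0, "wy": 0.0, "wz": 0.45, "claw": 88.0},
    {"dx": -1.0, "dy": -0.45, "dz": 0.0, "wx": 0.0, "wy": 0.0, "wz": 0.45, "claw": 88.0},
    {"dx": -1.0, "dy": -0.45, "dz": 0.0, "wx": 0.0, "wy": 0.0, "wz": 0.45, "claw": 88.0},
    {"dx": -1.0, "dy": -0.45, "dz": 0.0, "wx": 0.0, "wy": 0.0, "wz": 0.45, "claw": 88.0},
    {"dx": -1.0, "dy": -0.45, "dz": 0.0, "wx": 0.0, "wy": 0.0, "wz": 0.45, "claw": 88.0}
  ],
  "force": 20
}}

```text
clock: 1.7
tool_pos: [0.2742, 0.5275, 0.2389]
eef_rot: [0.523, 0.852, 0.0, -0.0]
contact_force: [0.1, 0.5, 0.3]
opening: 0.998
finger_force: 0.0
```

```bash
python3 go.py .447 .352 .10 -0.2
```

```text
t 1.7 pos [0.2742 0.5275 0.2389] q [-1.18  0.64  0.01  1.67 -0.01  0.83 -0.69] F [0.1 0.5 0.3] open 87.9 ff 0.0
d shares [-2.935  0.932  1.735] w shares [ 0.000e+00 -2.000e-04  2.133e-01] deg [ 0.  -0.  38.4]
[[-0.453, 0.892, -0.0], [0.892, 0.453, 0.001], [0.0, 0.0, -1.0]]
```

>>> {"api": "step_arm", "payload": {
  "motion": [
    {"dx": -1.0, "dy": 0.32, "dz": 0.3, "wx": 0.0, "wy": 0.0, "wz": 0.21, "claw": 88.0},
    {"dx": -1.0, "dy": 0.32, "dz": 0.3, "wx": 0.0, "wy": 0.0, "wz": 0.21, "claw": 88.0},
    {"dx": -1.0, "dy": 0.32, "dz": 0.3, "wx": 0.0, "wy": 0.0, "wz": 0.21, "claw": 88.0},
    {"dx": -1.0, "dy": 0.32, "dz": 0.3, "wx": 0.0, "wy": 0.0, "wz": 0.21, "claw": 88.0},
    {"dx": -1.0, "dy": 0.32, "dz": 0.3, "wx": 0.0, "wy": 0.0, "wz": 0.21, "claw": 88.0},
    {"dx": -1.0, "dy": 0.32, "dz": 0.3, "wx": 0.0, "wy": 0.0, "wz": 0.21, "claw": 88.0}
  ]
}}

```text
clock: 2.3
tool_pos: [0.3332, 0.4684, 0.2147]
eef_rot: [0.769, 0.64, 0.0, 0.0]
contact_force: [0.7, 1.0, 0.0]
opening: 0.998
finger_force: 0.0
```

```bash
python3 go.py .447 .352 .10 -0.2
```

```text
t 2.3 pos [0.3332 0.4684 0.2147] q [-1.15  0.66  0.19  1.76 -0.18  0.74 -1.05] F [0.7 1.  0. ] open 87.9 ff 0.0
d shares [-1.173  1.663  1.434] w shares [ 0.0001 -0.      0.0056] deg [ 0. -0.  1.]
[[0.181, 0.983, 0.0], [0.983, -0.181, -0.0], [0.0, 0.0, -1.0]]
```

>>> {"api": "step_arm", "payload": {
  "motion": [
    {"dx": -0.6, "dy": 0.84, "dz": 0.4, "wx": 0.0, "wy": 0.0, "wz": 0.005, "claw": 88.0},
    {"dx": -0.6, "dy": 0.84, "dz": 0.4, "wx": 0.0, "wy": 0.0, "wz": 0.005, "claw": 88.0},
    {"dx": -0.6, "dy": 0.84, "dz": 0.4, "wx": 0.0, "wy": 0.0, "wz": 0.005, "claw": 88.0}
  ]
}}

```text
clock: 2.6
tool_pos: [0.3947, 0.4027, 0.1815]
eef_rot: [0.776, 0.631, -0.001, 0.003]
contact_force: [0.5, -0.2, 0.4]
opening: 0.999
finger_force: 0.0
```

>>> {"api": "step_arm", "payload": {
  "motion": [
    {"dx": -0.57, "dy": 0.82, "dz": 0.8, "wx": 0.0, "wy": 0.0, "wz": 0.0, "claw": 88.0},
    {"dx": -0.57, "dy": 0.82, "dz": 0.8, "wx": 0.0, "wy": 0.0, "wz": 0.0, "claw": 88.0},
    {"dx": -0.57, "dy": 0.82, "dz": 0.8, "wx": 0.0, "wy": 0.0, "wz": 0.0, "claw": 88.0},
    {"dx": -0.57, "dy": 0.82, "dz": 0.8, "wx": 0.0, "wy": 0.0, "wz": 0.0, "claw": 88.0}
  ]
}}

```text
clock: 3.0
tool_pos: [0.4462, 0.3504, 0.1181]
eef_rot: [0.774, 0.633, -0.001, -0.0]
contact_force: [-0.6, 0.3, 0.6]
opening: 0.997
finger_force: 0.0
```

```bash
python3 go.py .447 .352 .011 -0.2
python3 - <<'E'
from h import *
im,d,P=shot("scene"); save("pics/a1.png",im[120:260,160:420],2.5)
im,d,P=shot("top"); save("pics/a2.png",im[160:250,180:330],4)
E
```

```text
t 3.0 pos [0.4462 0.3504 0.1181] q [-0.82  0.79  0.12  1.85 -0.17  0.51 -0.78] F [-0.6  0.3  0.6] open 87.8 ff 0.0
d shares [0.023 0.007 1.339] w shares [-0.0003  0.0003  0.0001] deg [-0.1  0.1  0. ]
[[0.198, 0.98, -0.001], [0.98, -0.198, -0.001], [-0.001, -0.001, -1.0]]
```

View pics/a1.png

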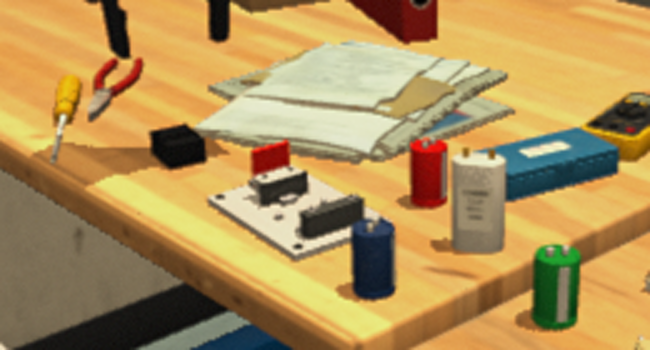

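The scene view shows the gripper (115,30)–(220,20) above the sink at (178,147), and the paper stack lies close beyond it. I'll narrow the opening to 58 mm before going down.

>>> {"api": "step_arm", "payload": {
  "motion": [
    {"dx": 0.02, "dy": 0.0, "dz": 0.7, "wx": 0.0, "wy": 0.0, "wz": 0.0, "claw": 58.0},
    {"dx": 0.02, "dy": 0.0, "dz": 0.7, "wx": 0.0, "wy": 0.0, "wz": 0.0, "claw": 58.0},
    {"dx": 0.02, "dy": 0.0, "dz": 0.7, "wx": 0.0, "wy": 0.0, "wz": 0.0, "claw": 58.0},
    {"dx": 0.02, "dy": 0.0, "dz": 0.7, "wx": 0.0, "wy": 0.0, "wz": 0.0, "claw": 58.0},
    {"dx": 0.02, "dy": 0.0, "dz": 0.7, "wx": 0.0, "wy": 0.0, "wz": 0.0, "claw": 58.0}
  ]
}}

```text
clock: 3.6
tool_pos: [0.4471, 0.3539, 0.0647]
eef_rot: [0.774, 0.634, 0.002, -0.0]
contact_force: [0.4, -0.3, -0.3]
opening: 0.654
finger_force: 0.0
```

```bash
python3 go.py .447 .352 .011 -0.2
```

```text
t 3.6 pos [0.4471 0.3539 0.0647] q [-0.8   0.88  0.09  1.87 -0.18  0.4  -0.77] F [ 0.4 -0.3 -0.3] open 57.6 ff 0.0
d shares [-0.025  0.002  0.671] w shares [ 0.0006 -0.0009  0.0007] deg [ 0.1 -0.2  0.1]
[[0.197, 0.98, 0.002], [0.98, -0.197, 0.002], [0.003, 0.002, -1.0]]
```

>>> {"api": "step_arm", "payload": {
  "motion": [
    {"dx": -0.02, "dy": 0.0, "dz": 0.35, "wx": 0.0, "wy": 0.0, "wz": 0.0, "claw": 58.0},
    {"dx": -0.02, "dy": 0.0, "dz": 0.67, "wx": 0.0, "wy": 0.0, "wz": 0.0, "claw": 58.0},
    {"dx": -0.02, "dy": 0.0, "dz": 0.67, "wx": 0.0, "wy": 0.0, "wz": 0.0, "claw": 58.0},
    {"dx": -0.02, "dy": 0.0, "dz": 0.67, "wx": 0.0, "wy": 0.0, "wz": 0.0, "claw": 58.0},
    {"dx": -0.02, "dy": 0.0, "dz": 0.67, "wx": 0.0, "wy": 0.0, "wz": 0.0, "claw": 30.0},
    {"dx": -0.02, "dy": 0.0, "dz": 0.67, "wx": 0.0, "wy": 0.0, "wz": 0.0, "claw": 30.0},
    {"dx": -0.02, "dy": 0.0, "dz": 0.67, "wx": 0.0, "wy": 0.0, "wz": 0.0, "claw": 30.0},
    {"dx": -0.02, "dy": 0.0, "dz": 0.67, "wx": 0.0, "wy": 0.0, "wz": 0.0, "claw": 30.0}
  ],
  "force": 20
}}

```text
clock: 4.4
tool_pos: [0.4466, 0.3518, 0.0103]
eef_rot: [0.774, 0.634, 0.001, -0.0]
contact_force: [-0.1, -0.0, 5.9]
opening: 0.452
finger_force: 20.0
```

```bash
python3 go.py .447 .352 .011 -0.2
```

```text
t 4.4 pos [0.4466 0.3518 0.0103] q [-0.79  0.97  0.07  1.88 -0.19  0.3  -0.76] F [-0.1 -0.   5.9] open 39.8 ff 20.0
d shares [ 0.004  0.004 -0.008] w shares [ 0.0004 -0.0005  0.0005] deg [ 0.1 -0.1  0.1]
[[0.197, 0.98, 0.001], [0.98, -0.197, 0.001], [0.002, 0.001, -1.0]]
```

Gripped: opening 39.8 mm at 20 N. Now I'll lift.

>>> {"api": "step_arm", "payload": {
  "motion": [
    {"dx": 0.0, "dy": 0.0, "dz": -0.3, "wx": 0.0, "wy": 0.0, "wz": 0.0, "claw": 30.0},
    {"dx": 0.0, "dy": 0.0, "dz": -1.0, "wx": 0.0, "wy": 0.0, "wz": 0.0, "claw": 30.0},
    {"dx": -0.8, "dy": 0.13, "dz": -1.0, "wx": 0.0, "wy": 0.0, "wz": 0.0, "claw": 30.0},
    {"dx": -1.0, "dy": 0.2, "dz": -1.0, "wx": 0.0, "wy": 0.0, "wz": 0.0, "claw": 30.0},
    {"dx": -1.0, "dy": 0.2, "dz": -1.0, "wx": 0.0, "wy": 0.0, "wz": 0.0, "claw": 30.0}
  ]
}}

```text
clock: 4.9
tool_pos: [0.4464, 0.2633, 0.0901]
eef_rot: [0.776, 0.631, -0.002, 0.002]
contact_force: [0.1, 0.1, -1.1]
opening: 0.449
finger_force: 20.0
```

```bash
python3 go.py .449 .145 .09 -0.089
```

```text
t 4.9 pos [0.4464 0.2633 0.0901] q [-0.67  0.8   0.08  2.01 -0.15  0.34 -0.68] F [ 0.1  0.1 -1.1] open 39.5 ff 20.0
d shares [-1.441  0.334  0.008] w shares [ 0.0001  0.0015 -0.0372] deg [ 0.   0.3 -6.7]
[[0.204, 0.979, -0.0], [0.979, -0.204, -0.005], [-0.005, 0.001, -1.0]]
```

>>> {"api": "step_arm", "payload": {
  "motion": [
    {"dx": -0.5, "dy": 0.12, "dz": 0.0, "wx": 0.0, "wy": 0.0, "wz": -0.038, "claw": 30.0},
    {"dx": -0.95, "dy": 0.22, "dz": 0.0, "wx": 0.0, "wy": 0.0, "wz": -0.038, "claw": 30.0},
    {"dx": -0.95, "dy": 0.22, "dz": 0.0, "wx": 0.0, "wy": 0.0, "wz": -0.038, "claw": 30.0},
    {"dx": -0.95, "dy": 0.22, "dz": 0.0, "wx": 0.0, "wy": 0.0, "wz": -0.038, "claw": 30.0}
  ]
}}

```text
clock: 5.3
tool_pos: [0.4486, 0.1916, 0.0892]
eef_rot: [0.735, 0.678, 0.0, -0.0]
contact_force: [0.5, -0.1, -1.1]
opening: 0.448
finger_force: 20.0
```

```bash
python3 go.py .449 .145 .06 -0.089
```

```text
t 5.3 pos [0.4486 0.1916 0.0892] q [-0.51  0.78  0.02  2.1  -0.06  0.26 -0.52] F [ 0.5 -0.1 -1.1] open 39.5 ff 20.0
d shares [-0.581  0.052  0.365] w shares [ 0.0001 -0.0002  0.0026] deg [ 0.  -0.   0.5]
[[0.081, 0.997, 0.0], [0.997, -0.081, 0.001], [0.001, 0.0, -1.0]]
```

>>> {"api": "step_arm", "payload": {
  "motion": [
    {"dx": -0.58, "dy": 0.05, "dz": 0.0, "wx": 0.0, "wy": 0.0, "wz": 0.003, "claw": 30.0},
    {"dx": -0.58, "dy": 0.05, "dz": 0.0, "wx": 0.0, "wy": 0.0, "wz": 0.003, "claw": 30.0},
    {"dx": -0.58, "dy": 0.05, "dz": 0.36, "wx": 0.0, "wy": 0.0, "wz": 0.003, "claw": 30.0},
    {"dx": -0.58, "dy": 0.05, "dz": 0.36, "wx": 0.0, "wy": 0.0, "wz": 0.003, "claw": 30.0},
    {"dx": -0.58, "dy": 0.05, "dz": 0.36, "wx": 0.0, "wy": 0.0, "wz": 0.003, "claw": 30.0},
    {"dx": -0.58, "dy": 0.05, "dz": 0.36, "wx": 0.0, "wy": 0.0, "wz": 0.003, "claw": 30.0}
  ]
}}

```text
clock: 5.9
tool_pos: [0.4488, 0.1463, 0.061]
eef_rot: [0.737, 0.676, 0.001, -0.0]
contact_force: [0.6, 0.6, -0.4]
opening: 0.451
finger_force: 20.0
```

```bash
python3 go.py .449 .145 .0185 -0.089
python3 - <<'E'
from h import *
t=avg("top",4); s=avg("scene",4)
# sink top should be at TCP z+.0157 ; show scene crop + top ortho
a=cv2.resize(s[120:240,200:330],None,fx=3,fy=3,interpolation=cv2.INTER_CUBIC)
b=cv2.resize(t[170:240,250:340],None,fx=4,fy=4,interpolation=cv2.INTER_CUBIC)*1.3
H=max(a.shape[0],b.shape[0]); f=lambda m:np.pad(m,((0,H-m.shape[0]),(0,0),(0,0)))
save("pics/b1.png",np.clip(np.hstack([f(a),f(b)]),0,255).astype(np.uint8))
for n in("scene","top"):
    P=np.median([shot(n)[2] for _ in range(3)],0).reshape(-1,3)
    q=P[(abs(P[:,0]-.449)<.05)&(P[:,1]>.10)&(P[:,1]<.19)&(P[:,2]>.045)&(P[:,2]<.0785)]
    if len(q): print(n,len(q),q.min(0).round(4),q.max(0).round(4),[(np.percentile(q[:,1],p)).round(4) for p in(2,50,98)])
E
```

```text
t 5.9 pos [0.4488 0.1463 0.061 ] q [-0.42  0.83  0.01  2.16 -0.03  0.16 -0.47] F [ 0.6  0.6 -0.4] open 39.7 ff 20.0
d shares [-0.016  0.004  0.531] w shares [ 0.0003 -0.0003  0.0006] deg [ 0.  -0.1  0.1]
[[0.087, 0.996, 0.001], [0.996, -0.087, 0.001], [0.001, 0.001, -1.0]]
scene 436 [0.4135 0.118  0.0489] [0.4825 0.1717 0.0784] [np.float64(0.1196), np.float64(0.1306), np.float64(0.1659)]
```

View pics/b1.png

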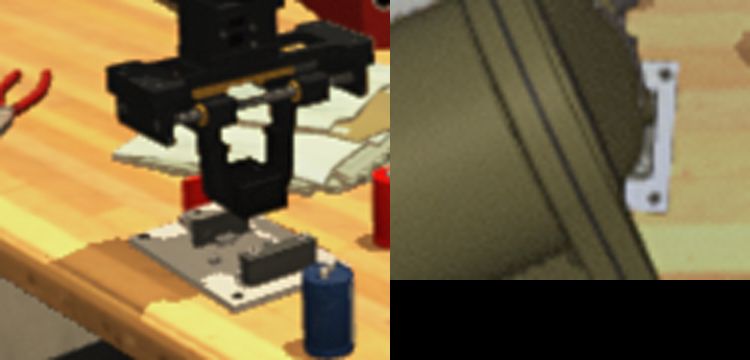

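The scene view shows the sink hanging above the pins between jaw and stop. The arm blocks the top view. I'll use the scene camera to check the sink's x against the TCP, so the camera bias can be removed.

Run:
```python
from h import *
P=np.median([shot("scene")[2] for _ in range(5)],0).reshape(-1,3)
th=-.089; ex=np.array([np.cos(th),np.sin(th)]); ey=np.array([-np.sin(th),np.cos(th)])
N=np.array([.4482,.137]); s=get_state(); print("tcp nest",(s["tool_pos"][:2]-N)@ex,(s["tool_pos"][:2]-N)@ey)
L=np.c_[(P[:,:2]-N)@ex,(P[:,:2]-N)@ey,P[:,2]]
for nm,c in(("sinkend",(L[:,2]>.053)&(L[:,2]<.075)&(abs(L[:,1]+.018)<.004)&(abs(L[:,0])<.04)),("stop face near top",(L[:,2]>.028)&(L[:,2]<.036)&(L[:,1]>-.042)&(L[:,1]<-.02)&(abs(L[:,0])<.045)),("sink base",(L[:,2]>.047)&(L[:,2]<.053)&(abs(L[:,0])<.04)&(L[:,1]<.035)&(L[:,1]>-.03))):
    q=L[c]; print(nm,len(q),np.percentile(q,[0,3,97,100],axis=0).round(4).tolist())
```

```text
tcp nest -0.00044551687358062333 0.008082244610829445
sinkend 137 [[-0.0202, -0.0173, 0.0531], [-0.0194, -0.0167, 0.0542], [0.0194, -0.0141, 0.0744], [0.02, -0.014, 0.0749]]
stop face near top 105 [[-0.0308, -0.0397, 0.0282], [-0.0306, -0.0394, 0.0285], [0.0248, -0.026, 0.034], [0.0285, -0.0249, 0.0346]]
sink base 36 [[-0.0201, -0.0159, 0.0486], [-0.0196, -0.0156, 0.0497], [0.0193, 0.0185, 0.0529], [0.0195, 0.0269, 0.0529]]
```

>>> {"api": "step_arm", "payload": {
  "motion": [
    {"dx": 0.0, "dy": 0.0, "dz": 0.2, "wx": 0.0, "wy": 0.0, "wz": 0.0, "claw": 30.0},
    {"dx": 0.0, "dy": 0.0, "dz": 0.4, "wx": 0.0, "wy": 0.0, "wz": 0.0, "claw": 30.0},
    {"dx": 0.0, "dy": 0.0, "dz": 0.44, "wx": 0.0, "wy": 0.0, "wz": 0.0, "claw": 30.0},
    {"dx": 0.0, "dy": 0.0, "dz": 0.48, "wx": 0.0, "wy": 0.0, "wz": 0.0, "claw": 30.0},
    {"dx": 0.0, "dy": 0.0, "dz": 0.5, "wx": 0.0, "wy": 0.0, "wz": 0.0, "claw": 30.0},
    {"dx": 0.0, "dy": 0.0, "dz": 0.5, "wx": 0.0, "wy": 0.0, "wz": 0.0, "claw": 30.0},
    {"dx": 0.0, "dy": 0.0, "dz": 0.5, "wx": 0.0, "wy": 0.0, "wz": 0.0, "claw": 30.0}
  ]
}}

```text
clock: 7.55
tool_pos: [0.4487, 0.1452, 0.0207]
eef_rot: [0.738, 0.675, 0.0, 0.0]
contact_force: [0.8, -0.3, -0.6]
opening: 0.45
finger_force: 20.0
```

```bash
python3 go.py .449 .145 .0185 -0.089
```

```text
t 7.55 pos [0.4487 0.1452 0.0207] q [-0.41  0.91  0.    2.16 -0.03  0.07 -0.47] F [ 0.8 -0.3 -0.6] open 39.7 ff 20.0
d shares [-0.002  0.003  0.028] w shares [ 0.0002 -0.0001  0.0002] deg [ 0. -0.  0.]
[[0.088, 0.996, 0.001], [0.996, -0.088, 0.0], [0.0, 0.001, -1.0]]
```

No side force, so it is between the pins. I'll lower the last 2 mm and release to 50 mm.

>>> {"api": "step_arm", "payload": {
  "motion": [
    {"dx": 0.0, "dy": 0.0, "dz": 0.025, "wx": 0.0, "wy": 0.0, "wz": 0.0, "claw": 30.0},
    {"dx": 0.0, "dy": 0.0, "dz": 0.025, "wx": 0.0, "wy": 0.0, "wz": 0.0, "claw": 30.0},
    {"dx": 0.0, "dy": 0.0, "dz": 0.025, "wx": 0.0, "wy": 0.0, "wz": 0.0, "claw": 50.0},
    {"dx": 0.0, "dy": 0.0, "dz": 0.025, "wx": 0.0, "wy": 0.0, "wz": 0.0, "claw": 50.0},
    {"dx": 0.0, "dy": 0.0, "dz": 0.025, "wx": 0.0, "wy": 0.0, "wz": 0.0, "claw": 50.0},
    {"dx": 0.0, "dy": 0.0, "dz": 0.025, "wx": 0.0, "wy": 0.0, "wz": 0.0, "claw": 50.0}
  ]
}}

```text
clock: 8.15
tool_pos: [0.4485, 0.1451, 0.0183]
eef_rot: [0.738, 0.675, 0.0, -0.0]
contact_force: [0.2, 1.1, 0.8]
opening: 0.566
finger_force: 0.0
```

>>> {"api": "step_arm", "payload": {
  "motion": [
    {"dx": 0.0, "dy": 0.0, "dz": -0.3, "wx": 0.0, "wy": 0.0, "wz": 0.0, "claw": 50.0},
    {"dx": 0.0, "dy": 0.0, "dz": -1.0, "wx": 0.0, "wy": 0.0, "wz": 0.0, "claw": 50.0},
    {"dx": 0.0, "dy": 0.0, "dz": -1.0, "wx": 0.0, "wy": 0.0, "wz": 0.0, "claw": 10.0},
    {"dx": 0.6, "dy": 0.0, "dz": -1.0, "wx": 0.0, "wy": 0.0, "wz": 0.0, "claw": 0.0},
    {"dx": 1.0, "dy": 0.0, "dz": -1.0, "wx": 0.0, "wy": 0.0, "wz": 0.0, "claw": 0.0},
    {"dx": 1.0, "dy": 0.0, "dz": -1.0, "wx": 0.0, "wy": 0.0, "wz": 0.0, "claw": 0.0}
  ]
}}

```text
clock: 8.75
tool_pos: [0.4558, 0.2312, 0.0983]
eef_rot: [0.735, 0.678, 0.003, -0.001]
contact_force: [-0.4, -0.4, -0.2]
opening: 0.228
finger_force: 0.0
```

```bash
python3 go.py .4575 .245 .035 -0.089
cat > m.py <<'E'
from h import *
th=-.089; ex=np.array([np.cos(th),np.sin(th)]); ey=np.array([-np.sin(th),np.cos(th)]); N=np.array([.4482,.137])
for n in("top","scene"):
    P=np.median([shot(n)[2] for _ in range(5)],0).reshape(-1,3); L=np.c_[(P[:,:2]-N)@ex,(P[:,:2]-N)@ey,P[:,2]]
    for nm,zl,zh,y0,y1 in(("sink top",.0315,.037,-.023,.034),("sink all",.010,.037,-.023,.034),("stop",.029,.036,-.05,-.023),("thumb",.05,.065,.03,.09),("jawtop",.027,.036,.03,.06)):
        q=L[(L[:,2]>zl)&(L[:,2]<zh)&(L[:,1]>y0)&(L[:,1]<y1)&(abs(L[:,0])<.04)]
        if len(q)<8: print(n,nm,len(q)); continue
        r=cv2.minAreaRect(q[:,:2].astype(np.float32)); print(n,nm,len(q),"z",q[:,2].mean().round(4),np.percentile(q[:,:2],[2,98],axis=0).round(4).tolist(),np.round(r[0],4),np.round(r[1],4),round(r[2],1))
E
python3 m.py
```

```text
t 8.75 pos [0.4558 0.2312 0.0983] q [-0.58  0.78  0.03  2.03 -0.08  0.33 -0.56] F [-0.4 -0.4 -0.2] open 20.1 ff 0.0
d shares [0.169 0.006 0.792] w shares [ 0.0005 -0.0018  0.0025] deg [ 0.1 -0.3  0.5]
[[0.081, 0.997, 0.002], [0.997, -0.081, 0.005], [0.006, 0.002, -1.0]]
top sink top 254 z 0.0339 [[-0.0185, -0.0141], [0.0198, 0.0325]] [0.0008 0.0093] [0.0492 0.0397] 89.2
top sink all 309 z 0.0309 [[-0.0321, -0.0163], [0.0248, 0.0325]] [0.0003 0.0076] [0.0526 0.0763] 89.3
top stop 109 z 0.0318 [[-0.0302, -0.0381], [0.0272, -0.0247]] [-0.0006 -0.0314] [0.0598 0.0138] 0.1
top thumb 29 z 0.056 [[-0.0186, 0.0642], [0.0173, 0.0708]] [-0.0014  0.0669] [0.0376 0.0059] 4.8
top jawtop 135 z 0.0321 [[-0.0226, 0.0305], [0.0213, 0.0597]] [-0.0007  0.045 ] [0.0495 0.0299] 0.0
scene sink top 183 z 0.0334 [[-0.02, -0.0161], [0.0191, 0.0321]] [-0.0002  0.008 ] [0.0504 0.0409] 89.1
scene sink all 315 z 0.0286 [[-0.0259, -0.0164], [0.0186, 0.0322]] [-0.0039  0.0073] [0.052  0.0483] 89.1
scene stop 98 z 0.0315 [[-0.0312, -0.0394], [0.0256, -0.0257]] [-0.0017 -0.0314] [0.0165 0.0601] 89.9
scene thumb 49 z 0.0536 [[-0.0213, 0.0632], [0.0178, 0.0684]] [-0.0015  0.0656] [0.0059 0.0403] 88.0
scene jawtop 104 z 0.0312 [[-0.0254, 0.0303], [0.0218, 0.0591]] [-0.0016  0.045 ] [0.0297 0.0489] 89.7
```

The sink is seated: top at z 0.034, flat, and within the pins. Now I'll close the fingers, go down behind the thumb plate and push.

>>> {"api": "step_arm", "payload": {
  "motion": [
    {"dx": 0.05, "dy": 0.0, "dz": 0.3, "wx": 0.0, "wy": 0.0, "wz": 0.0, "claw": 0.0},
    {"dx": 0.05, "dy": 0.0, "dz": 0.8, "wx": 0.0, "wy": 0.0, "wz": 0.0, "claw": 0.0},
    {"dx": 0.05, "dy": 0.0, "dz": 0.8, "wx": 0.0, "wy": 0.0, "wz": 0.0, "claw": 0.0},
    {"dx": 0.05, "dy": 0.0, "dz": 0.8, "wx": 0.0, "wy": 0.0, "wz": 0.0, "claw": 0.0},
    {"dx": 0.05, "dy": 0.0, "dz": 0.8, "wx": 0.0, "wy": 0.0, "wz": 0.0, "claw": 0.0}
  ]
}}

```text
clock: 9.75
tool_pos: [0.4567, 0.2289, 0.0358]
eef_rot: [0.738, 0.675, 0.001, 0.0]
contact_force: [-0.8, 0.6, -0.2]
opening: 0.007
finger_force: 0.0
```

```bash
python3 go.py .4527 .2006 .034 -0.089
```

```text
t 9.75 pos [0.4567 0.2289 0.0358] q [-0.57  0.89  0.02  2.05 -0.08  0.2  -0.56] F [-0.8  0.6 -0.2] open 0.6 ff 0.0
d shares [-0.356 -0.019  0.023] w shares [ 0.0006 -0.0003  0.    ] deg [ 0.1 -0.1  0. ]
[[0.089, 0.996, 0.002], [0.996, -0.089, 0.001], [0.001, 0.002, -1.0]]
```

>>> {"api": "step_arm", "payload": {
  "motion": [
    {"dx": -0.1, "dy": -0.02, "dz": 0.0, "wx": 0.0, "wy": 0.0, "wz": 0.0, "claw": 0.0},
    {"dx": -0.15, "dy": -0.02, "dz": 0.0, "wx": 0.0, "wy": 0.0, "wz": 0.0, "claw": 0.0},
    {"dx": -0.2, "dy": -0.02, "dz": 0.0, "wx": 0.0, "wy": 0.0, "wz": 0.0, "claw": 0.0},
    {"dx": -0.25, "dy": -0.02, "dz": 0.0, "wx": 0.0, "wy": 0.0, "wz": 0.0, "claw": 0.0},
    {"dx": -0.25, "dy": -0.02, "dz": 0.0, "wx": 0.0, "wy": 0.0, "wz": 0.0, "claw": 0.0}
  ]
}}

```text
clock: 10.25
tool_pos: [0.4531, 0.2087, 0.0347]
eef_rot: [0.738, 0.675, 0.001, 0.0]
contact_force: [0.7, 1.2, 0.9]
opening: 0.007
finger_force: 0.7
```

```bash
python3 go.py .4527 .2006 .034 -0.089; python3 m.py|grep -E "thumb|sink top"
```

```text
t 10.25 pos [0.4531 0.2087 0.0347] q [-0.53  0.89  0.02  2.08 -0.07  0.17 -0.54] F [0.7 1.2 0.9] open 0.6 ff 0.7
d shares [-0.101  0.004  0.009] w shares [ 0.0003 -0.0002 -0.    ] deg [ 0.1 -0.  -0. ]
[[0.089, 0.996, 0.001], [0.996, -0.089, 0.0], [0.001, 0.001, -1.0]]
top sink top 259 z 0.0338 [[-0.0186, -0.0161], [0.0197, 0.0324]] [0.0005 0.0084] [0.0499 0.0398] 89.8
top thumb 0
scene sink top 185 z 0.0334 [[-0.0204, -0.0176], [0.0191, 0.0317]] [-0.0027  0.0076] [0.0443 0.0532] 1.1
scene thumb 121 z 0.0568 [[-0.0186, 0.0527], [0.016, 0.0775]] [-0.0052  0.0593] [0.0233 0.0432] 57.9
```

>>> {"api": "step_arm", "payload": {
  "motion": [
    {"dx": -0.03, "dy": 0.0, "dz": 0.0, "wx": 0.0, "wy": 0.0, "wz": 0.0, "claw": 0.0},
    {"dx": -0.06, "dy": 0.0, "dz": 0.0, "wx": 0.0, "wy": 0.0, "wz": 0.0, "claw": 0.0},
    {"dx": -0.09, "dy": 0.0, "dz": 0.0, "wx": 0.0, "wy": 0.0, "wz": 0.0, "claw": 0.0},
    {"dx": -0.11, "dy": 0.0, "dz": 0.0, "wx": 0.0, "wy": 0.0, "wz": 0.0, "claw": 0.0},
    {"dx": -0.11, "dy": 0.0, "dz": 0.0, "wx": 0.0, "wy": 0.0, "wz": 0.0, "claw": 0.0}
  ]
}}

```text
clock: 11.25
tool_pos: [0.4517, 0.2014, 0.0342]
eef_rot: [0.737, 0.676, 0.001, -0.001]
contact_force: [-0.3, 5.2, -2.3]
opening: 0.006
finger_force: 2.5
```

```bash
python3 go.py .4527 .2006 .034 -0.089; python3 m.py|grep -E "sink top|scene jaw"
```

```text
t 11.25 pos [0.4517 0.2014 0.0342] q [-0.52  0.89  0.01  2.09 -0.07  0.16 -0.53] F [-0.3  5.2 -2.3] open 0.5 ff 2.5
d shares [-0.009  0.014  0.003] w shares [-0.     -0.0006  0.0005] deg [-0.  -0.1  0.1]
[[0.087, 0.996, 0.0], [0.996, -0.087, 0.002], [0.002, -0.0, -1.0]]
top sink top 278 z 0.0338 [[-0.0189, -0.022], [0.0199, 0.0324]] [-0.0018  0.0057] [0.0567 0.0466] 87.7
scene sink top 187 z 0.0334 [[-0.02, -0.0221], [0.0193, 0.0319]] [0.0001 0.0051] [0.0451 0.0561] 2.4
scene jawtop 86 z 0.0322 [[-0.0229, 0.0304], [0.0187, 0.0481]] [-0.0013  0.0394] [0.0192 0.0441] 88.6
```

>>> {"api": "step_arm", "payload": {
  "motion": [
    {"dx": -0.03, "dy": 0.0, "dz": 0.0, "wx": 0.0, "wy": 0.0, "wz": 0.0, "claw": 0.0},
    {"dx": -0.05, "dy": 0.0, "dz": 0.0, "wx": 0.0, "wy": 0.0, "wz": 0.0, "claw": 0.0},
    {"dx": -0.05, "dy": 0.0, "dz": 0.0, "wx": 0.0, "wy": 0.0, "wz": 0.0, "claw": 0.0}
  ]
}}

```text
clock: 12.05
tool_pos: [0.4517, 0.2013, 0.0343]
eef_rot: [0.736, 0.677, 0.003, -0.002]
contact_force: [-1.7, 11.6, -4.0]
opening: 0.009
finger_force: 6.0
```

>>> {"api": "step_arm", "payload": {
  "motion": [
    {"dx": -0.02, "dy": 0.0, "dz": 0.0, "wx": 0.0, "wy": 0.0, "wz": 0.0, "claw": 0.0},
    {"dx": -0.02, "dy": 0.0, "dz": 0.0, "wx": 0.0, "wy": 0.0, "wz": 0.0, "claw": 0.0}
  ]
}}

```text
clock: 12.25
tool_pos: [0.4517, 0.2013, 0.0344]
eef_rot: [0.736, 0.677, 0.004, -0.002]
contact_force: [-1.7, 14.9, -3.1]
opening: 0.003
finger_force: 7.4
```

```bash
python3 go.py .4527 .2006 .034 -0.089; python3 m.py|grep -E "sink top|scene jaw|stop"
```

```text
t 12.25 pos [0.4517 0.2013 0.0344] q [-0.51  0.89  0.    2.1  -0.06  0.15 -0.53] F [-1.7 14.9 -3.1] open 0.3 ff 7.4
d shares [-0.008  0.014  0.005] w shares [ 0.0005 -0.0029  0.002 ] deg [ 0.1 -0.5  0.4]
[[0.083, 0.997, 0.002], [0.997, -0.083, 0.009], [0.009, 0.002, -1.0]]
top sink top 270 z 0.0338 [[-0.0187, -0.022], [0.0202, 0.0318]] [-0.0011  0.0051] [0.056  0.0464] 89.1
top stop 116 z 0.0321 [[-0.028, -0.0381], [0.0271, -0.0237]] [-0.0006 -0.0307] [0.0594 0.0151] 0.6
scene sink top 188 z 0.0334 [[-0.0199, -0.022], [0.0197, 0.0329]] [0.0003 0.0055] [0.0564 0.0414] 89.4
scene stop 117 z 0.0317 [[-0.0303, -0.0393], [0.0254, -0.0235]] [-0.0008 -0.0317] [0.0609 0.0171] 2.6
scene jawtop 92 z 0.0321 [[-0.0232, 0.0303], [0.019, 0.0487]] [-0.0013  0.0395] [0.0188 0.0441] 89.5
```

Run:
```python
from h import *
s=avg("scene",4); t=avg("top",4)
a=cv2.resize(s[165:230,235:320],None,fx=5,fy=5,interpolation=cv2.INTER_CUBIC)
b=np.clip(warp("top",t,.40,.50,.08,.24,.034,.45),0,255)*1.4
H=max(a.shape[0],b.shape[0]); f=lambda m:np.pad(m,((0,H-m.shape[0]),(0,0),(0,0)))
save("pics/b2.png",np.clip(np.hstack([f(a),f(b)]),0,255).astype(np.uint8))
```

```text
(no output)
```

View pics/b2.png

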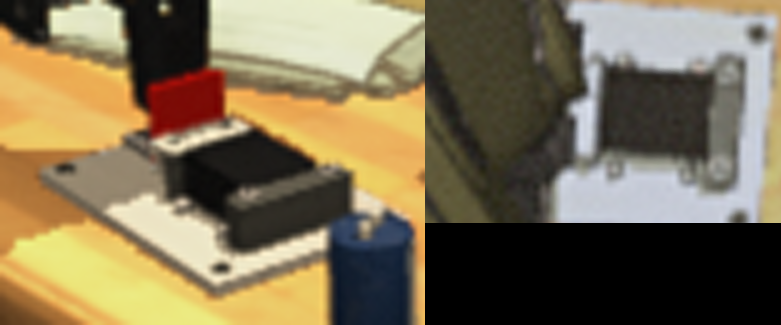

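The picture shows the sink (250,165) tight between stop (290,205) and jaw (190,160), so the jaw is home. I'll back off and rise.

>>> {"api": "step_arm", "payload": {
  "motion": [
    {"dx": 0.15, "dy": 0.0, "dz": 0.0, "wx": 0.0, "wy": 0.0, "wz": 0.0, "claw": 0.0},
    {"dx": 0.4, "dy": 0.0, "dz": 0.0, "wx": 0.0, "wy": 0.0, "wz": 0.0, "claw": 0.0},
    {"dx": 0.4, "dy": 0.0, "dz": -0.4, "wx": 0.0, "wy": 0.0, "wz": 0.0, "claw": 0.0},
    {"dx": 0.4, "dy": 0.0, "dz": -1.0, "wx": 0.0, "wy": 0.0, "wz": 0.0, "claw": 0.0},
    {"dx": 0.4, "dy": 0.0, "dz": -1.0, "wx": 0.0, "wy": 0.0, "wz": 0.0, "claw": 0.0}
  ]
}}

```text
clock: 13.65
tool_pos: [0.4567, 0.2264, 0.1186]
eef_rot: [0.738, 0.674, 0.003, 0.002]
contact_force: [0.7, -0.1, 0.0]
opening: 0.003
finger_force: 0.0
```

>>> {"api": "step_arm", "payload": {
  "motion": [
    {"dx": 0.0, "dy": 0.0, "dz": -0.6, "wx": 0.0, "wy": 0.0, "wz": 0.0, "claw": 50.0},
    {"dx": -0.6, "dy": 0.0, "dz": -1.0, "wx": 0.0, "wy": 0.0, "wz": 0.0, "claw": 50.0},
    {"dx": -1.0, "dy": 0.0, "dz": -1.0, "wx": 0.0, "wy": 0.0, "wz": 0.0, "claw": 50.0},
    {"dx": -1.0, "dy": 0.0, "dz": -1.0, "wx": 0.0, "wy": 0.0, "wz": 0.0, "claw": 50.0}
  ]
}}

```text
clock: 14.05
tool_pos: [0.4461, 0.1396, 0.1949]
eef_rot: [0.741, 0.671, -0.002, 0.001]
contact_force: [-0.6, -0.6, -0.6]
opening: 0.343
finger_force: 0.0
```

```bash
python3 go.py .4734 -.219 .20 -0.55; python3 m.py|grep -E "sink top|jawtop"
```

```text
t 14.05 pos [0.4461 0.1396 0.1949] q [-0.44  0.56  0.05  2.08 -0.05  0.5  -0.45] F [-0.6 -0.6 -0.6] open 30.3 ff 0.0
d shares [-4.427  0.78  -0.041] w shares [1.000e-04 1.600e-03 1.437e-01] deg [ 0.   0.3 25.9]
[[0.098, 0.995, -0.001], [0.995, -0.098, -0.005], [-0.005, -0.001, -1.0]]
top sink top 0
top jawtop 0
scene sink top 185 z 0.0333 [[-0.0203, -0.0212], [0.0192, 0.0321]] [-0.0009  0.0053] [0.0562 0.0454] 89.6
scene jawtop 91 z 0.0321 [[-0.023, 0.0302], [0.0196, 0.0483]] [-0.0005  0.0395] [0.0188 0.0454] 88.8
```

>>> {"api": "step_arm", "payload": {
  "motion": [
    {"dx": -1.0, "dy": 0.15, "dz": 0.0, "wx": 0.0, "wy": 0.0, "wz": 0.0, "claw": 50.0},
    {"dx": -1.0, "dy": 0.15, "dz": 0.0, "wx": 0.0, "wy": 0.0, "wz": 0.0, "claw": 50.0}
  ]
}}

```text
clock: 14.75
tool_pos: [0.4518, 0.0647, 0.1941]
eef_rot: [0.737, 0.676, -0.0, 0.0]
contact_force: [0.0, -1.2, -0.0]
opening: 0.57
finger_force: 0.0
```

>>> {"api": "step_arm", "payload": {
  "motion": [
    {"dx": -1.0, "dy": 0.15, "dz": 0.0, "wx": 0.0, "wy": 0.0, "wz": 0.0, "claw": 50.0},
    {"dx": -1.0, "dy": 0.15, "dz": 0.0, "wx": 0.0, "wy": 0.0, "wz": 0.0, "claw": 50.0}
  ]
}}

```text
clock: 14.95
tool_pos: [0.4567, -0.0178, 0.1942]
eef_rot: [0.738, 0.674, -0.001, 0.0]
contact_force: [0.6, 0.8, -0.1]
opening: 0.569
finger_force: 0.0
```

>>> {"api": "step_arm", "payload": {
  "motion": [
    {"dx": -1.0, "dy": 0.15, "dz": 0.0, "wx": 0.0, "wy": 0.0, "wz": 0.0, "claw": 50.0},
    {"dx": -1.0, "dy": 0.15, "dz": 0.0, "wx": 0.0, "wy": 0.0, "wz": 0.0, "claw": 50.0}
  ]
}}

```text
clock: 15.15
tool_pos: [0.4616, -0.0988, 0.1942]
eef_rot: [0.739, 0.674, -0.0, 0.0]
contact_force: [1.5, -0.2, 0.3]
opening: 0.568
finger_force: 0.0
```

>>> {"api": "step_arm", "payload": {
  "motion": [
    {"dx": -1.0, "dy": 0.2, "dz": 0.0, "wx": 0.0, "wy": 0.0, "wz": 0.144, "claw": 50.0},
    {"dx": -1.0, "dy": 0.2, "dz": 0.0, "wx": 0.0, "wy": 0.0, "wz": 0.144, "claw": 50.0},
    {"dx": -1.0, "dy": 0.2, "dz": 0.0, "wx": 0.0, "wy": 0.0, "wz": 0.144, "claw": 50.0},
    {"dx": -1.0, "dy": 0.2, "dz": 0.3, "wx": 0.0, "wy": 0.0, "wz": 0.144, "claw": 50.0}
  ]
}}

```text
clock: 15.55
tool_pos: [0.4727, -0.1787, 0.1718]
eef_rot: [0.872, 0.49, 0.002, 0.003]
contact_force: [0.8, -0.2, 0.5]
opening: 0.568
finger_force: 0.0
```

```bash
python3 go.py .4734 -.219 .07 -0.55
```

```text
t 15.55 pos [ 0.4727 -0.1787  0.1718] q [ 0.22  0.64  0.08  2.   -0.1   0.49 -0.18] F [ 0.8 -0.2  0.5] open 50.0 ff 0.0
d shares [-0.427  0.262  1.274] w shares [ 0.002  -0.0002  0.001 ] deg [ 0.4 -0.   0.2]
[[0.52, 0.854, 0.006], [0.854, -0.52, -0.003], [0.001, 0.006, -1.0]]
```

>>> {"api": "step_arm", "payload": {
  "motion": [
    {"dx": -0.42, "dy": 0.26, "dz": 0.3, "wx": 0.0, "wy": 0.0, "wz": 0.0, "claw": 44.0},
    {"dx": -0.42, "dy": 0.26, "dz": 0.8, "wx": 0.0, "wy": 0.0, "wz": 0.0, "claw": 44.0},
    {"dx": -0.42, "dy": 0.26, "dz": 1.0, "wx": 0.0, "wy": 0.0, "wz": 0.0, "claw": 44.0},
    {"dx": -0.42, "dy": 0.26, "dz": 1.0, "wx": 0.0, "wy": 0.0, "wz": 0.0, "claw": 44.0},
    {"dx": -0.42, "dy": 0.26, "dz": 1.0, "wx": 0.0, "wy": 0.0, "wz": 0.0, "claw": 44.0}
  ]
}}

```text
clock: 16.05
tool_pos: [0.4714, -0.2158, 0.0904]
eef_rot: [0.87, 0.493, 0.0, -0.0]
contact_force: [0.6, 0.6, -0.6]
opening: 0.499
finger_force: 0.0
```

```bash
python3 go.py .4734 -.219 .0065 -0.55
python3 - <<'E'
from h import *
s=avg("scene",3); save("pics/r1.png",np.clip(s[200:320,370:500],0,255).astype(np.uint8),4)
E
```

```text
t 16.05 pos [ 0.4714 -0.2158  0.0904] q [ 0.31  0.8   0.04  2.01 -0.09  0.34 -0.11] F [ 0.6  0.6 -0.6] open 44.0 ff 0.0
d shares [-0.021  0.043  1.049] w shares [-0.0001 -0.      0.0031] deg [-0.  -0.   0.6]
[[0.514, 0.858, -0.0], [0.858, -0.514, 0.0], [0.0, -0.0, -1.0]]
```

View pics/r1.png

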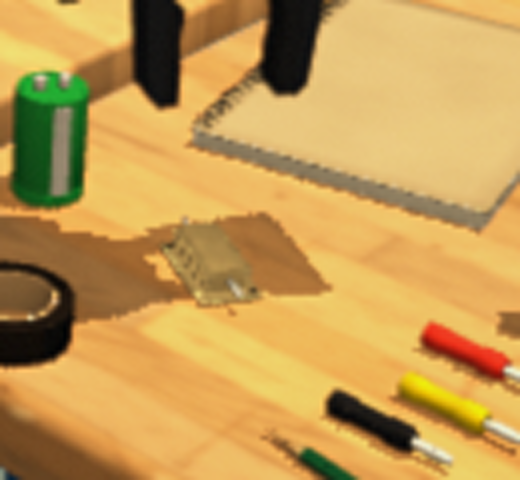

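The resistor (213,262) lies in the fingers' shadow, squarely below them. I'll descend.

>>> {"api": "step_arm", "payload": {
  "motion": [
    {"dx": -0.02, "dy": 0.04, "dz": 0.4, "wx": 0.0, "wy": 0.0, "wz": 0.003, "claw": 44.0},
    {"dx": -0.02, "dy": 0.04, "dz": 0.8, "wx": 0.0, "wy": 0.0, "wz": 0.003, "claw": 44.0},
    {"dx": -0.02, "dy": 0.04, "dz": 0.95, "wx": 0.0, "wy": 0.0, "wz": 0.003, "claw": 44.0},
    {"dx": -0.02, "dy": 0.04, "dz": 0.95, "wx": 0.0, "wy": 0.0, "wz": 0.003, "claw": 44.0},
    {"dx": -0.02, "dy": 0.04, "dz": 0.95, "wx": 0.0, "wy": 0.0, "wz": 0.003, "claw": 44.0}
  ]
}}

```text
clock: 16.7
tool_pos: [0.4736, -0.2192, 0.0153]
eef_rot: [0.873, 0.488, 0.0, 0.0]
contact_force: [1.0, -0.2, 0.9]
opening: 0.501
finger_force: 0.0
```

```bash
python3 go.py .4734 -.219 .0065 -0.55
```

```text
t 16.7 pos [ 0.4736 -0.2192  0.0153] q [ 0.33  0.94  0.02  2.01 -0.1   0.19 -0.1 ] F [ 1.  -0.2  0.9] open 44.1 ff 0.0
d shares [ 0.001 -0.003  0.11 ] w shares [ 0.0004 -0.0001 -0.0001] deg [ 0.1 -0.  -0. ]
[[0.523, 0.852, 0.001], [0.852, -0.523, -0.0], [0.0, 0.001, -1.0]]
```

>>> {"api": "step_arm", "payload": {
  "motion": [
    {"dx": 0.0, "dy": 0.0, "dz": 0.11, "wx": 0.0, "wy": 0.0, "wz": 0.0, "claw": 44.0},
    {"dx": 0.0, "dy": 0.0, "dz": 0.11, "wx": 0.0, "wy": 0.0, "wz": 0.0, "claw": 10.0},
    {"dx": 0.0, "dy": 0.0, "dz": 0.11, "wx": 0.0, "wy": 0.0, "wz": 0.0, "claw": 10.0},
    {"dx": 0.0, "dy": 0.0, "dz": 0.11, "wx": 0.0, "wy": 0.0, "wz": 0.0, "claw": 10.0},
    {"dx": 0.0, "dy": 0.0, "dz": 0.11, "wx": 0.0, "wy": 0.0, "wz": 0.0, "claw": 10.0},
    {"dx": 0.0, "dy": 0.0, "dz": 0.11, "wx": 0.0, "wy": 0.0, "wz": 0.0, "claw": 10.0},
    {"dx": 0.0, "dy": 0.0, "dz": 0.11, "wx": 0.0, "wy": 0.0, "wz": 0.0, "claw": 10.0}
  ],
  "force": 20
}}

```text
clock: 17.4
tool_pos: [0.4732, -0.2191, 0.0058]
eef_rot: [0.873, 0.488, 0.0, 0.0]
contact_force: [1.0, 2.2, 3.0]
opening: 0.201
finger_force: 20.0
```

```bash
python3 go.py .4734 -.219 .0065 -0.55
```

```text
t 17.4 pos [ 0.4732 -0.2191  0.0058] q [ 0.33  0.96  0.02  2.01 -0.1   0.17 -0.1 ] F [1.  2.2 3. ] open 17.7 ff 20.0
d shares [ 0.002  0.002 -0.009] w shares [ 0.0001 -0.     -0.0001] deg [ 0. -0. -0.]
[[0.523, 0.852, 0.0], [0.852, -0.523, -0.0], [0.0, 0.0, -1.0]]
```

Gripped at 17.7 mm. I'll lift straight up, slowly at first.

>>> {"api": "step_arm", "payload": {
  "motion": [
    {"dx": 0.0, "dy": 0.0, "dz": -0.2, "wx": 0.0, "wy": 0.0, "wz": 0.0, "claw": 10.0},
    {"dx": 0.0, "dy": 0.0, "dz": -0.5, "wx": 0.0, "wy": 0.0, "wz": 0.0, "claw": 10.0},
    {"dx": 0.0, "dy": 0.0, "dz": -1.0, "wx": 0.0, "wy": 0.0, "wz": 0.0, "claw": 10.0}
  ]
}}

```text
clock: 17.7
tool_pos: [0.4717, -0.2183, 0.0847]
eef_rot: [0.873, 0.488, -0.001, -0.002]
contact_force: [0.6, -0.5, -0.7]
opening: 0.197
finger_force: 20.0
```

>>> {"api": "step_arm", "payload": {
  "motion": [
    {"dx": 0.0, "dy": 0.0, "dz": -0.5, "wx": 0.0, "wy": 0.0, "wz": 0.0, "claw": 10.0},
    {"dx": 0.0, "dy": 0.0, "dz": -1.0, "wx": 0.0, "wy": 0.0, "wz": -0.05, "claw": 10.0},
    {"dx": 0.0, "dy": 0.0, "dz": -1.0, "wx": 0.0, "wy": 0.0, "wz": -0.1, "claw": 10.0},
    {"dx": 0.0, "dy": 0.0, "dz": -1.0, "wx": 0.0, "wy": 0.0, "wz": -0.147, "claw": 10.0},
    {"dx": 0.0, "dy": 0.0, "dz": -1.0, "wx": 0.0, "wy": 0.0, "wz": -0.147, "claw": 10.0}
  ]
}}

```text
clock: 18.2
tool_pos: [0.4728, -0.2191, 0.1658]
eef_rot: [0.737, 0.675, 0.0, -0.0]
contact_force: [0.7, 1.0, 0.1]
opening: 0.199
finger_force: 20.0
```

>>> {"api": "step_arm", "payload": {
  "motion": [
    {"dx": 0.4, "dy": 0.0, "dz": -0.4, "wx": 0.0, "wy": 0.0, "wz": 0.0, "claw": 10.0},
    {"dx": 0.4, "dy": 0.0, "dz": -0.4, "wx": 0.0, "wy": 0.0, "wz": 0.0, "claw": 10.0}
  ]
}}

```text
clock: 18.4
tool_pos: [0.478, -0.1834, 0.1995]
eef_rot: [0.737, 0.676, 0.002, 0.001]
contact_force: [0.8, -0.5, -0.3]
opening: 0.2
finger_force: 20.0
```

```bash
python3 go.py .4483 .1373 .19 -0.089;python3 - <<'E'
from h import *
s=get_state(); P=np.median([shot("scene")[2] for _ in range(4)],0).reshape(-1,3); M=R.from_quat(s["eef_rot"]).as_matrix()
L=(P-s["tool_pos"])@M; q=L[(abs(L[:,0])<.045)&(abs(L[:,1])<.02)&(L[:,2]>-.014)&(L[:,2]<.02)]
print(len(q),np.percentile(q,[1,5,50,95,99],axis=0).round(4).tolist())
E
```

```text
t 18.4 pos [ 0.478  -0.1834  0.1995] q [ 0.32  0.6  -0.06  1.95  0.05  0.59  0.13] F [ 0.8 -0.5 -0.3] open 17.6 ff 20.0
d shares [ 3.962 -0.718  0.125] w shares [ 0.0013 -0.0008  0.0007] deg [ 0.2 -0.1  0.1]
[[0.087, 0.996, 0.004], [0.996, -0.087, 0.002], [0.003, 0.004, -1.0]]
281 [[-0.029, -0.0197, -0.0132], [-0.0277, -0.0172, -0.012], [-0.0155, -0.0066, -0.0033], [0.006, 0.0148, 0.0052], [0.0184, 0.0187, 0.0054]]
```

>>> {"api": "step_arm", "payload": {
  "motion": [
    {"dx": 0.5, "dy": -0.09, "dz": 0.0, "wx": 0.0, "wy": 0.0, "wz": 0.0, "claw": 10.0},
    {"dx": 1.0, "dy": -0.18, "dz": 0.0, "wx": 0.0, "wy": 0.0, "wz": 0.0, "claw": 10.0}
  ]
}}

```text
clock: 18.8
tool_pos: [0.468, -0.1074, 0.1966]
eef_rot: [0.74, 0.673, -0.001, -0.0]
contact_force: [0.2, 0.7, -0.3]
opening: 0.203
finger_force: 20.0
```

>>> {"api": "step_arm", "payload": {
  "motion": [
    {"dx": 0.5, "dy": -0.09, "dz": 0.0, "wx": 0.0, "wy": 0.0, "wz": 0.0, "claw": 10.0},
    {"dx": 1.0, "dy": -0.18, "dz": 0.0, "wx": 0.0, "wy": 0.0, "wz": 0.0, "claw": 10.0}
  ]
}}

```text
clock: 19.0
tool_pos: [0.4607, -0.0249, 0.1967]
eef_rot: [0.739, 0.674, -0.001, -0.0]
contact_force: [0.1, 0.5, -0.9]
opening: 0.2
finger_force: 20.0
```

>>> {"api": "step_arm", "payload": {
  "motion": [
    {"dx": 0.5, "dy": -0.09, "dz": 0.0, "wx": 0.0, "wy": 0.0, "wz": 0.0, "claw": 10.0},
    {"dx": 1.0, "dy": -0.18, "dz": 0.0, "wx": 0.0, "wy": 0.0, "wz": 0.0, "claw": 10.0}
  ]
}}

```text
clock: 19.2
tool_pos: [0.4535, 0.0562, 0.1968]
eef_rot: [0.739, 0.674, -0.001, -0.0]
contact_force: [0.3, -0.5, 0.8]
opening: 0.207
finger_force: 20.0
```

>>> {"api": "step_arm", "payload": {
  "motion": [
    {"dx": 0.5, "dy": -0.09, "dz": 0.0, "wx": 0.0, "wy": 0.0, "wz": 0.0, "claw": 10.0},
    {"dx": 0.95, "dy": -0.17, "dz": 0.0, "wx": 0.0, "wy": 0.0, "wz": 0.0, "claw": 10.0},
    {"dx": 0.95, "dy": -0.17, "dz": 0.0, "wx": 0.0, "wy": 0.0, "wz": 0.0, "claw": 10.0},
    {"dx": 0.95, "dy": -0.17, "dz": 0.0, "wx": 0.0, "wy": 0.0, "wz": 0.0, "claw": 10.0}
  ]
}}

```text
clock: 19.6
tool_pos: [0.4469, 0.1323, 0.1968]
eef_rot: [0.738, 0.675, -0.001, -0.0]
contact_force: [-0.7, -0.4, -0.6]
opening: 0.202
finger_force: 20.0
```

```bash
python3 go.py .4483 .1373 .10 -0.089
```

```text
t 19.6 pos [0.4469 0.1323 0.1968] q [-0.41  0.56  0.03  2.08 -0.03  0.5  -0.44] F [-0.7 -0.4 -0.6] open 17.8 ff 20.0
d shares [0.065 0.013 1.21 ] w shares [-0.0004  0.0004  0.0002] deg [-0.1  0.1  0. ]
[[0.088, 0.996, -0.001], [0.996, -0.088, -0.001], [-0.001, -0.001, -1.0]]
```

>>> {"api": "step_arm", "payload": {
  "motion": [
    {"dx": 0.06, "dy": 0.01, "dz": 0.4, "wx": 0.0, "wy": 0.0, "wz": 0.0, "claw": 10.0},
    {"dx": 0.06, "dy": 0.01, "dz": 0.8, "wx": 0.0, "wy": 0.0, "wz": 0.0, "claw": 10.0},
    {"dx": 0.06, "dy": 0.01, "dz": 1.0, "wx": 0.0, "wy": 0.0, "wz": 0.0, "claw": 10.0},
    {"dx": 0.06, "dy": 0.01, "dz": 1.0, "wx": 0.0, "wy": 0.0, "wz": 0.0, "claw": 10.0},
    {"dx": 0.06, "dy": 0.01, "dz": 1.0, "wx": 0.0, "wy": 0.0, "wz": 0.0, "claw": 10.0}
  ]
}}

```text
clock: 20.1
tool_pos: [0.4487, 0.1355, 0.1175]
eef_rot: [0.739, 0.674, -0.001, 0.0]
contact_force: [0.4, 1.0, -0.2]
opening: 0.203
finger_force: 20.0
```

```bash
cat > mr.py <<'E'
from h import *
s=get_state(); P=np.median([shot("scene")[2] for _ in range(5)],0).reshape(-1,3); M=R.from_quat(s["eef_rot"]).as_matrix()
L=(P-s["tool_pos"])@M
for zl in (-.010,-.006,-.002,.001,.003):
    q=L[(abs(L[:,0])<.045)&(abs(L[:,1])<.02)&(L[:,2]>zl)&(L[:,2]<zl+.003)]
    if len(q)>4: print(zl,len(q),"tx",np.sort(q[:,0])[[0,1,3,-4,-2,-1]].round(4),"ty",np.sort(q[:,1])[[0,1,-2,-1]].round(4))
q=L[(L[:,0]<-.012)&(L[:,0]>-.05)&(abs(L[:,1])<.02)&(L[:,2]>-.015)&(L[:,2]<.012)]; print("bottom",np.sort(q[:,2])[-8:].round(4))
th=-.089; ex=np.array([np.cos(th),np.sin(th)]); ey=np.array([-np.sin(th),np.cos(th)]); N=np.array([.4482,.137])
q=np.c_[(P[:,:2]-N)@ex,(P[:,:2]-N)@ey,P[:,2]]; q=q[(q[:,2]>.0325)&(q[:,2]<.038)&(abs(q[:,0])<.025)&(abs(q[:,1])<.04)]
print("sink",len(q),np.percentile(q,[2,98],axis=0).round(4).tolist())
E
python3 mr.py; python3 go.py .4483 .1373 .055 -0.089
```

```text
-0.01 33 tx [-0.0215 -0.0203 -0.0197 -0.0077  0.0007  0.0086] ty [-0.0157 -0.0157  0.016   0.0178]
-0.006 25 tx [-0.0315 -0.0287 -0.0218 -0.0096 -0.0086  0.0067] ty [-0.0197 -0.0188  0.0098  0.0173]
-0.002 14 tx [-0.0212 -0.0195 -0.0189 -0.0114 -0.0101 -0.0087] ty [-0.0158 -0.0122  0.0017  0.0168]
0.001 47 tx [-0.0269 -0.0262 -0.0253  0.0092  0.0166  0.0205] ty [-0.0147 -0.0147  0.0127  0.0151]
0.003 15 tx [-0.0269 -0.0262 -0.025  -0.0072  0.0092  0.0166] ty [-0.0139 -0.0139  0.0102  0.0124]
bottom [0.0032 0.0032 0.0035 0.0035 0.0037 0.0038 0.0038 0.004 ]
sink 195 [[-0.021, -0.0349, 0.0326], [0.0201, 0.0274, 0.0344]]
t 20.35 pos [0.449  0.1372 0.1184] q [-0.4   0.71  0.02  2.14 -0.03  0.29 -0.45] F [-0.5 -0.4 -0.7] open 17.7 ff 20.0
d shares [-0.    -0.01   0.792] w shares [ 0.0005 -0.0002 -0.    ] deg [ 0.1 -0.  -0. ]
[[0.089, 0.996, 0.002], [0.996, -0.089, 0.001], [0.001, 0.002, -1.0]]
```

The resistor is centred in the grip to within about 1 mm, with its underside about 5–6 mm below the TCP. I'll lower to TCP z ≈ 0.050 and slow down at the end.

>>> {"api": "step_arm", "payload": {
  "motion": [
    {"dx": 0.0, "dy": -0.005, "dz": 0.2, "wx": 0.0, "wy": 0.0, "wz": 0.0, "claw": 10.0},
    {"dx": 0.0, "dy": -0.005, "dz": 0.4, "wx": 0.0, "wy": 0.0, "wz": 0.0, "claw": 10.0},
    {"dx": 0.0, "dy": -0.005, "dz": 0.6, "wx": 0.0, "wy": 0.0, "wz": 0.0, "claw": 10.0},
    {"dx": 0.0, "dy": -0.005, "dz": 0.7, "wx": 0.0, "wy": 0.0, "wz": 0.0, "claw": 10.0},
    {"dx": 0.0, "dy": -0.005, "dz": 0.77, "wx": 0.0, "wy": 0.0, "wz": 0.0, "claw": 10.0},
    {"dx": 0.0, "dy": -0.005, "dz": 0.8, "wx": 0.0, "wy": 0.0, "wz": 0.0, "claw": 10.0},
    {"dx": 0.0, "dy": -0.005, "dz": 0.8, "wx": 0.0, "wy": 0.0, "wz": 0.0, "claw": 10.0}
  ]
}}

```text
clock: 21.05
tool_pos: [0.4482, 0.1374, 0.0537]
eef_rot: [0.738, 0.675, 0.0, 0.0]
contact_force: [-0.3, -0.7, 0.1]
opening: 0.202
finger_force: 20.0
```

```bash
python3 mr.py; python3 go.py .4483 .1373 .050 -0.089
```

```text
-0.01 48 tx [-0.0238 -0.0236 -0.0212  0.0001  0.005   0.0126] ty [-0.02   -0.0174  0.0175  0.0185]
-0.006 25 tx [-0.0349 -0.032  -0.025  -0.0107 -0.0102 -0.0083] ty [-0.0199 -0.017   0.0175  0.019 ]
-0.002 14 tx [-0.0226 -0.0208 -0.0204 -0.0102 -0.0096 -0.0089] ty [-0.0169 -0.0139  0.0074  0.0107]
0.001 40 tx [-0.0284 -0.0267 -0.0264  0.0022  0.0239  0.0447] ty [-0.0145 -0.0141  0.0139  0.0145]
0.003 21 tx [-0.0267 -0.0264 -0.0261  0.0102  0.0204  0.0239] ty [-0.0145 -0.0145  0.0088  0.0139]
bottom [0.0035 0.0035 0.0043 0.0043 0.0045 0.0045 0.005  0.0051]
sink 164 [[-0.0215, -0.0348, 0.0326], [0.0198, 0.0323, 0.0346]]
t 21.3 pos [0.4483 0.1374 0.0539] q [-0.4   0.84  0.01  2.17 -0.03  0.13 -0.45] F [ 0.3  0.6 -0.7] open 17.6 ff 20.0
d shares [-0.002  0.001  0.049] w shares [ 0.0002 -0.0001  0.0002] deg [ 0. -0.  0.]
[[0.088, 0.996, 0.001], [0.996, -0.088, 0.0], [0.0, 0.001, -1.0]]
```

>>> {"api": "step_arm", "payload": {
  "motion": [
    {"dx": 0.01, "dy": 0.0, "dz": 0.02, "wx": 0.0, "wy": 0.0, "wz": 0.0, "claw": 10.0},
    {"dx": 0.01, "dy": 0.0, "dz": 0.035, "wx": 0.0, "wy": 0.0, "wz": 0.0, "claw": 10.0},
    {"dx": 0.01, "dy": 0.0, "dz": 0.035, "wx": 0.0, "wy": 0.0, "wz": 0.0, "claw": 10.0},
    {"dx": 0.01, "dy": 0.0, "dz": 0.035, "wx": 0.0, "wy": 0.0, "wz": 0.0, "claw": 10.0},
    {"dx": 0.01, "dy": 0.0, "dz": 0.035, "wx": 0.0, "wy": 0.0, "wz": 0.0, "claw": 10.0},
    {"dx": 0.01, "dy": 0.0, "dz": 0.035, "wx": 0.0, "wy": 0.0, "wz": 0.0, "claw": 10.0},
    {"dx": 0.01, "dy": 0.0, "dz": 0.035, "wx": 0.0, "wy": 0.0, "wz": 0.0, "claw": 10.0},
    {"dx": 0.01, "dy": 0.0, "dz": 0.035, "wx": 0.0, "wy": 0.0, "wz": 0.0, "claw": 10.0}
  ]
}}

```text
clock: 22.1
tool_pos: [0.4481, 0.1382, 0.0507]
eef_rot: [0.738, 0.675, 0.0, -0.0]
contact_force: [0.2, -0.2, -0.4]
opening: 0.2
finger_force: 20.0
```

```bash
python3 go.py .4483 .1373 .051 -0.089
python3 - <<'E'
from h import *
s=avg("scene",3); save("pics/f1.png",np.clip(s[120:240,210:350],0,255).astype(np.uint8),4)
E
```

```text
t 22.1 pos [0.4481 0.1382 0.0507] q [-0.4   0.85  0.01  2.17 -0.04  0.13 -0.45] F [ 0.2 -0.2 -0.4] open 17.7 ff 20.0
d shares [-0.011  0.003 -0.003] w shares [ 0.     -0.      0.0002] deg [ 0. -0.  0.]
[[0.088, 0.996, 0.0], [0.996, -0.088, 0.0], [0.0, 0.0, -1.0]]
```

View pics/f1.png

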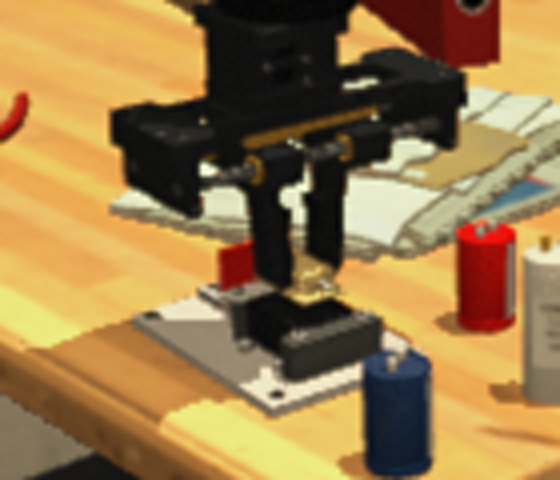

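The resistor (315,280) hovers level over the clamped sink (310,315) with a visible gap, and the capacitors still stand. I'm handing in.

```bash
python3 -c "
from plant import workorder; print(workorder.finish_job())"
```

```text
the job is handed in; nothing more can be done
None
```

I handed the job in with the sink clamped against the stop and the resistor held still and centred about 1 cm above it, the capacitors and tape untouched; no verdict came back.

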